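Gang-clamp the brush cores in the drilling carrier

ROBOT

A 6-joint arm with a two-finger parallel gripper is mounted at the origin on the work surface. World frame = base frame: x ahead of the robot, y to its left, z up, the work surface at z = 0. Lengths are in m, angles in rad, forces in N, time in s.
With the tool pointing down it reaches from about 0.375 to 0.9 m from the base axis. Payload 3.1 kg.
Tool frame: the origin (TCP) lies midway between the tips of the shut fingers; the grasp point (between the pads) lies 19 mm behind it; z points along the fingers, y is the line along which they close (so a half turn about z gives the same grasp; the last joint's range is limited). The gripper opens to 85 mm and grips with 20 to 120 N. Pads are 22 mm wide; open, the fingers measure 114 mm over their backs; the gripper's body (76 mm by 85 mm) begins 54 mm behind the grasp point. The pads swing forward as they close: fully open they stand 13 mm farther back than shut.
Start: joints at [0.963, 0.527, 1.433, -0, 1.181, -0.178], TCP at [0.26, 0.568, 0.192] pointing down, gripper open.
Joint ranges: [-3.08, 3.08], [-0.75, 2.2], [0.22, 2.44], [-1.43, 4.57], [0, 2.65], [-2.85, 2.85]. Speed limits (rad/s): [2.79, 2.79, 3.14, 3.14, 3.14, 3.14].

INTERFACE

Orientations are given as a unit quaternion [x, y, z, w].
In Python, from station import manip gives the robot as it stands. The module is installed in compiled form; this text tells all that it offers.
- The arm moves only by the tool apply_moves, never from a script. Its arguments are lists of equal length, an entry for each row: "claw": the gripper's target within -1 to 1 (fully open at 1, half-way at 0, shut at -1); "travel": the shift along the tool's x, y, z scaled (see below), a list of three; "turn": the turn, a rotation vector about the tool's x, y, z scaled (see below), a list of three. In form: {"claw": [claw, ...], "travel": [[dx, dy, dz], ...], "turn": [[rx, ry, rz], ...]}. A call has 1 to 5 rows; each row is the pose to reach, as a shift and turn from the pose commanded when the call began, along the tool's axes at that moment, turning the shorter way round; what a row does not reach only later rows make up. The controller multiplies each number of a shift by 800 mm and each number of a turn by 180 degrees. A row lasts 1/12 s, in which the tool goes at most 41.7 mm and 7.16 degrees, less where a joint would pass 70% of its speed; a pose out of reach is approached as far as the arm can. A call with a number of a shift or a turn outside -1 to 1 is refused whole. A call with a gripper value outside its range is refused whole. The fingers move at their own pace and stop on an object; "newtons" is the grip in N (left out, the last holds). Time passes only in rows, so rows that repeat a pose let the fingers close. It gives the time, the measured TCP pose, the force, the opening and the grip force at its end, in the units of the state.
- manip.sense(): the state, without advancing time (a new reading comes with each control period).
- manip.snapshot(name): name is "scene" or "top" or "wrist"; returns a dict with "pixels" (480x640x3 uint8, red, green, blue), "depth" (480x640 float32, m along the optical axis (not along the pixel's ray), 0 where there is no reading), "intrinsics" (3x3 intrinsics, pixels), "k1" (the pictures are not rectified: a ray, as slopes to the right and down, at radius r is drawn at 1 + k1 r^2 times it, then the intrinsics apply), "R" (3x3) and "t" (3): a world point X has camera coordinates R X + t. Camera axes: x right, y down, z forward; pixel columns grow to the right and rows downward; lengths in m; the calibration is good to about 2 mm. A picture is of the moment at which its call begins.
- manip.sign_off(): hands the job in; it is judged then, once.
The state is a dict: "t": time; "q": joint angles; "qd": joint speeds; "tau": joint torques, N m; "tcp_pos": TCP position; "tool_rot": TCP orientation; "force": force on the tool from outside, world axes, zero at the start; "ft_torque": the same for the moment, N m; "finger_gap": opening from 0.0 (shut) to 1.0 (fully open); "gripper_force": force on a finger pad.
Only numpy, scipy, OpenCV 4.12 (cv2) and the standard library are available. Lean on these libraries where they do the work, as an engineer would, in place of code of your own. Each camera call takes 0.05 s, during which the arm holds its last target. There are 200 camera calls.

TASK

Get the brush cores ready for cross-drilling: swing open the clamp lever of the drilling carrier, lay all the round beech cores on their sides side by side in the row on its cork strip, and chock them with the V-chock, its V over the last core; the row takes four pieces besides the chock, so fill the place of each missing core with a packing block. Then swing the lever back until the eccentric's high point bears squarely on the sprung plunger, so that the whole row is held tight between the end stop and the clamp pad.

Things in the scene. Friction and masses are not known exactly. Their poses are not given: they have to be found in the camera images.
- carrier: drilling carrier, fixed on the bench: plywood bed 90 mm wide (x), 400 mm long (y -165 to +235), 12 mm thick. Origin on the bench top, z up, y along the row from end stop to clamp. Cork strip 58 mm wide about x = 0, top at z = 14 mm, y -140 to +71. Pieces lie with their 60 mm side along x, centred at x = 0, z = 36 mm. Guide bracket at y 100 to 112, 60 mm high
- stop_face (a point): centre of the flat face of the dark steel end stop (60 mm wide, 58 mm high), at carrier x 0, y -140, z 36 mm; looks to the carrier's +y; the row starts here. Packed tight from it, four pieces and the chock with its V over a core take 200 mm, which leaves 12 mm to the pad when the lever is open
- pad_face (a point): centre of the clamp pad's face (44 mm wide, 36 mm high), looking to the carrier's -y, 36 mm above the bench; at carrier y 72 mm when the lever is open, 54 mm when clamped on nothing
- pad (a joint): how far the sprung clamp pad is pushed back on the plunger, m: 0 = pressing on nothing, up to 0.0095; 2 N plus 2 N per mm. About 0.006 when a tight full row is clamped at the high point
- eccentric (a joint): turn of the eccentric and its lever, rad: 0 = fully open (lever 30 degrees from carrier +y toward -x), grows clockwise seen from above; 2.09 = high point square on the plunger (lever along carrier +x, square to the row); travel ends at 2.45, past it. Pushes the plunger 18 mm to the row from 0 to 2.09. About 0.22 N m of friction holds it where it is left. Found at 1.3 to 2.3
- pivot (a point): the eccentric's vertical pivot axis, at carrier x 0, y 160 mm, 54 mm above the bench
- lever_knob (a point): grip point of the lever's black upright cylindrical knob (18 mm diameter, 46 to 98 mm above the bench; this point at 78 mm), 72 mm from the pivot axis; the flat lever's top is at 53 mm
- core1: turned beech brush core: plain wooden cylinder, 44 mm diameter, 60 mm long, with a small dark centre bore in each flat end, about 60 g; lies on its side on the bench. Origin at its centre, x axis along the cylinder (y and z turn as it rolls). May be absent
- core2: turned beech brush core: plain wooden cylinder, 44 mm diameter, 60 mm long, with a small dark centre bore in each flat end, about 60 g; lies on its side on the bench. Origin at its centre, x axis along the cylinder (y and z turn as it rolls). May be absent
- core3: turned beech brush core: plain wooden cylinder, 44 mm diameter, 60 mm long, with a small dark centre bore in each flat end, about 60 g; lies on its side on the bench. Origin at its centre, x axis along the cylinder (y and z turn as it rolls). May be absent
- core4: turned beech brush core: plain wooden cylinder, 44 mm diameter, 60 mm long, with a small dark centre bore in each flat end, about 60 g; lies on its side on the bench. Origin at its centre, x axis along the cylinder (y and z turn as it rolls). May be absent
- pack1: packing block: plain wooden block 60 mm (x) by 44 mm (y) by 44 mm (z), so exactly as wide as a core's diameter. Origin at its centre. Two of them are always there; use as many as the row needs, spare ones stay out
- pack2: packing block: plain wooden block 60 mm (x) by 44 mm (y) by 44 mm (z), so exactly as wide as a core's diameter. Origin at its centre. Two of them are always there; use as many as the row needs, spare ones stay out
- chock: V-chock: dark wooden block 60 mm (x) by 28 mm (y -14 to +14) by 44 mm high, with a shallow 120 degree V groove along x in its -y face (mouth 26 mm high, apex at y -6.5 mm; it reaches 4 mm past a seated core's side) for a core; +y face flat. Origin mid-height in its outline. It goes in with its axes along the carrier's. V home on a core: origin 32 mm from the core's axis
- chock_v (a point): middle of the V's apex line on the chock; 25 mm from the axis of a core seated in the V
There are look-alikes about, which are no part of the job. What is shaped like the pack2 but green is not meant.

How it is judged:
By the outcome, as a careful person would: the job done as asked, in the order asked, and still so for the second after the job is handed in, with the robot touching nothing.
Of core1, core2, core3, core4 only 2 to 4 are there at a start; the rules pass over those that are not, and their reading is None.
At some moment in a run one of pack1, pack2, chock may be knocked a few centimetres aside while the robot is not near it.
Once in a run the grip may slacken for a moment while it holds something.
It also fails if it takes over 208 s, if anything falls off the work surface, if the arm or the gripper's body presses on something with over 40 N, if the wrist force passes 120 N, or if a joint passes its speed limit or range.

## Working session

There is one attempt and no reset: what is moved stays moved. The work goes in short steps, Python scripts to look and compute and a tool call to move; the robot and the scene stay as the last step left them, time stands still between calls to the robot, and variables do not carry over. Pictures are saved under pics/ and viewed, at most 14 in all, crops included, and the job is handed in when it is done.

Besides the shell and the picture viewer there is one more tool, called as a command line: name --argument value ..., lists and objects as JSON in quotes. apply_moves: Moves the arm, as the interface text tells. Shifts and turns lie within -1 to 1; 1 stands for 800 mm of shift or 180 degrees of turn. Its arguments: {"type":"object","properties":{"claw":{"type":"array","items":{"type":"number"}},"travel":{"type":"array","items":{"type":"array","items":{"type":"number"}}},"turn":{"type":"array","items":{"type":"array","items":{"type":"number"}}},"newtons":{"type":"number"}},"required":["claw","travel","turn"]}

```bash
mkdir -p pics
cat > h.py <<'E'
import numpy as np, cv2
from station import manip
from scipy.spatial.transform import Rotation as Ro
def snap(n,save=None):
    s=manip.snapshot(n)
    if save: cv2.imwrite('pics/'+save,s['pixels'][:,:,::-1])
    return s
def rays(s,uv):
    K=np.array(s['intrinsics']);uv=np.asarray(uv,float).reshape(-1,2)
    d=(uv-K[:2,2])/[K[0,0],K[1,1]];p=d.copy()
    for _ in range(20): p=d/(1+s['k1']*(p**2).sum(1,keepdims=True))
    return np.c_[p,np.ones(len(p))]
def plane(s,uv,z):
    R=np.array(s['R']);t=np.array(s['t']);c=-R.T@t;d=rays(s,uv)@R
    return c+d*((z-c[2])/d[:,2])[:,None]
def cloud(s):
    R=np.array(s['R']);t=np.array(s['t']);D=s['depth'];v,u=np.mgrid[:480,:640]
    r=rays(s,np.c_[u.ravel(),v.ravel()])*D.reshape(-1,1)
    return ((r-t)@R).reshape(480,640,3)
E
python3 - <<'E'
from h import *
for n in('scene','top'):
    s=snap(n,n+'0.png');np.savez(n+'0.npz',**s);print(n,np.round(-np.array(s['R']).T@s['t'],3),s['k1'])
print(manip.sense())
E
```

```text
scene [ 1.11  -0.281  1.018] 0.03855379672178634
top [ 0.351 -0.064  1.44 ] -0.06400079477884509
{'t': 0.1, 'q': array([ 9.62484333e-01,  5.28369686e-01,  1.43373974e+00,  2.17166491e-05,
        1.18138436e+00, -1.78515415e-01]), 'qd': array([ 0.00069258,  0.00013968, -0.00211994,  0.00034515,  0.00129624,
       -0.0002227 ]), 'tau': array([ 1.25333436e-04, -4.43303704e+01, -1.78585964e+01, -2.05570227e-04,
        3.84210551e-03,  1.71776031e-05]), 'tcp_pos': array([0.26000295, 0.56759121, 0.19124464]), 'tool_rot': array([ 2.13251998e-01,  9.76996766e-01, -8.74101309e-04, -3.73668685e-04]), 'force': array([-0.16012015,  0.77606495, -0.38328959]), 'ft_torque': array([-0.01952529,  0.0144278 ,  0.02431942]), 'gripper_force': 0.0, 'finger_gap': 1.001561601588723}
```

View pics/scene0.png

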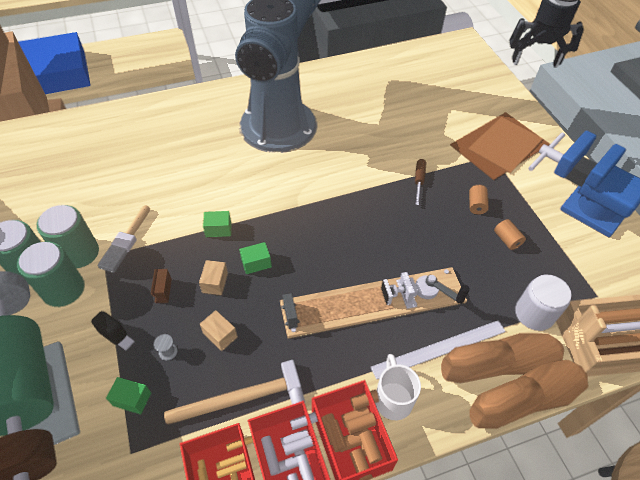

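View pics/top0.png

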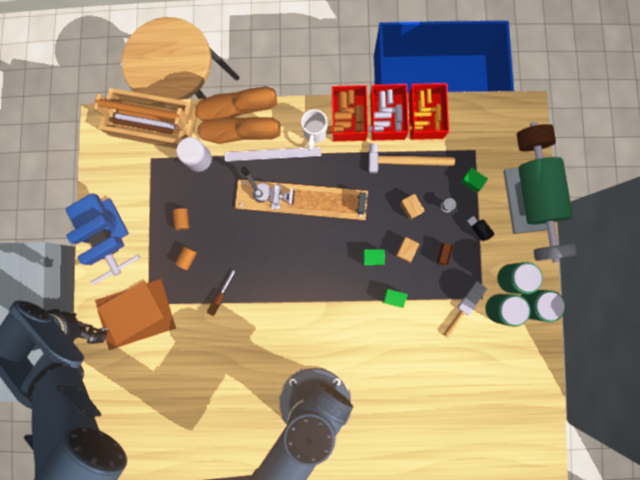

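Top view: cores at (181,218) and (186,258), packing blocks at (413,206) and (408,249), chock at (446,252). The carrier lies between (236,180) and (367,218), with its stop at right (361,202) and its lever at left. There are only two cores, so both packing blocks are needed.

```bash
cat > meas.py <<'E'
from h import *
def blob(s,P,c,rad,zlo,zhi):
    # points near px c with height in band -> minAreaRect in world xy
    v,u=np.mgrid[:480,:640]
    m=(np.hypot(u-c[0],v-c[1])<rad)&(P[...,2]>zlo)&(P[...,2]<zhi)
    q=P[m]; r=cv2.minAreaRect((q[:,:2]*1000).astype(np.float32))
    return len(q),np.round(r[0],1),np.round(r[1],1),round(r[2],1),np.round(np.percentile(q[:,2],[5,50,95])*1000,1)
E
python3 - <<'E'
from meas import *
s=dict(np.load('top0.npz'));P=cloud(s)
print('mat z',P[290,300],P[240,300])
for n,c in dict(coreA=(181,218),coreB=(186,258),packA=(413,206),packB=(408,249),chock=(446,252)).items():
    print(n,blob(s,P,c,22,.015,.08))
# carrier : z>6mm in window
v,u=np.mgrid[:480,:640]
m=(u>225)&(u<378)&(v>165)&(v<232)&(P[...,2]>.007)&(P[...,2]<.12)
print('carrier',cv2.minAreaRect((P[m][:,:2]*1000).astype(np.float32)))
hsv=cv2.cvtColor(s['pixels'],cv2.COLOR_RGB2HSV)
im=s['pixels'][160:235,225:380];cv2.imwrite('pics/car.png',cv2.resize(im[:,:,::-1],None,fx=5,fy=5,interpolation=cv2.INTER_CUBIC))
E
```

```text
mat z [ 0.33674794  0.03896849 -0.00148664] [ 0.48885238  0.03674037 -0.00085675]
coreA (288, array([558.8, 398.7]), array([62.2, 42.7]), 4.8, array([22.4, 38.3, 46.4]))
coreB (295, array([439.1, 383.7]), array([43.8, 60.2]), 61.7, array([25.1, 39.1, 46.7]))
packA (341, array([ 580.3, -301.3]), array([60.3, 45.6]), 27.8, array([25.4, 43.4, 48.2]))
packB (336, array([ 450.4, -282.1]), array([44.4, 60.4]), 63.0, array([27.7, 43.6, 48.2]))
chock (242, array([ 434.9, -395.1]), array([29.1, 60.5]), 73.6, array([22.8, 43.1, 48.4]))
carrier ((616.8939819335938, 32.46415710449219), (466.9973449707031, 200.9959716796875), 88.48245239257812)
```

View pics/car.png

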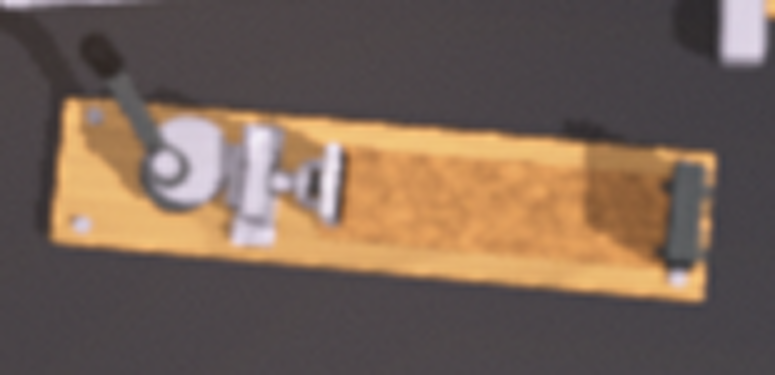

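Carrier crop: bed corners at (65,98), (718,152), (705,300) and (52,243). The knob is at (100,52), the pivot at about (165,168), and the stop is at right.

```bash
cat >> h.py <<'E'
import json,os
def go(pos,ydir,tilt=None):
    """print shift (scaled) & turn from present measured pose to TCP pos (m), tool down, tool-y at world angle ydir deg"""
    st=manip.sense();R=Ro.from_quat(st['tool_rot']);a=np.deg2rad(ydir)
    y=np.array([np.cos(a),np.sin(a),0]);z=np.array([0,0,-1.]);x=np.cross(y,z)
    T=Ro.from_matrix(np.c_[x,y,z]);sh=R.inv().apply(np.array(pos)-st['tcp_pos'])/.8
    tu=(R.inv()*T).as_rotvec()/np.pi
    print('go',np.round(pos,4),'shift',np.round(sh,4),'mm',np.round(sh*800,1),'turn',np.round(tu,4),'rows',int(np.ceil(max(np.linalg.norm(sh)*800/41.7,np.linalg.norm(tu)*180/7.16))))
def carr():
    c=json.load(open('car.json'));a=np.deg2rad(c['yaw'])
    return np.array([[np.cos(a),-np.sin(a)],[np.sin(a),np.cos(a)]]),np.array(c['o']),c['yaw']
def c2w(x,y): R,o,_=carr();return R@[x,y]+o
def w2c(p): R,o,_=carr();return R.T@(np.asarray(p)[:2]-o)
E
python3 - <<'E'
from h import *
s=dict(np.load('top0.npz'));P=cloud(s)
im=s['pixels'];hsv=cv2.cvtColor(im,cv2.COLOR_RGB2HSV)
m=np.zeros((480,640),np.uint8);m[165:232,225:378]=1
k=((hsv[...,1]>70)&(hsv[...,2]>90)).astype(np.uint8)*m
k=cv2.morphologyEx(k,cv2.MORPH_CLOSE,np.ones((15,15)))
c=max(cv2.findContours(k,0,2)[0],key=cv2.contourArea)
W=plane(s,c.reshape(-1,2),.012)[:,:2]
r=cv2.minAreaRect((W*1000).astype(np.float32));print(r)
W2=plane(s,np.array([[65,98],[718,152],[705,300],[52,243]])/5+[225,160],.012)[:,:2]*1000;print(W2.round(1),np.linalg.norm(np.diff(W2,axis=0),axis=1))
d=(W2[0]+W2[3]-W2[1]-W2[2]);yaw=-np.degrees(np.arctan2(d[0],d[1]));print('yaw',yaw)
a=np.deg2rad(yaw);ey=np.array([-np.sin(a),np.cos(a)]);o=(W2.mean(0)-35*ey)/1000
json.dump(dict(o=list(o),yaw=yaw),open('car.json','w'));print('o',o)
for n,uv,z in(('knob',(100,52),.098),('stop top',(687,215),.058),('pad face',(344,185),.054)):
    w=plane(s,np.array(uv)/5+[225,160],z)[0];print(n,w.round(4),w2c(w).round(4))
v,u=np.mgrid[:480,:640]
b=(abs(u-245)<5)&(abs(v-170)<6);q=P[b&(P[...,2]>.08)];print('knob depth',q.mean(0) if len(q) else 0, len(q))
piv=c2w(0,.16);print('pivot',piv)
E
```

```text
((612.9142456054688, 31.664932250976562), (404.8045349121094, 95.64534759521484), 83.48199462890625)
[[ 678.6  224.8]
 [ 635.2 -175.6]
 [ 544.4 -165.2]
 [ 588.3  232.8]] [402.69659705  91.38571336 400.44694982]
yaw -6.2476610673145
o [ 0.60780094 -0.00558159]
knob [0.6855 0.1869 0.098 ] [0.0562 0.1998]
stop top [ 0.5888 -0.1527  0.058 ] [-0.0029 -0.1483]
pad face [0.612  0.0495 0.054 ] [-0.0018  0.0553]
knob depth [0.68834281 0.19027118 0.09512172] 36
pivot [0.62521315 0.15346813]
```

```bash
python3 -c "
from h import *
go([.687,.188,.19],-61)"
```

```text
go [0.687 0.188 0.19 ] shift [-0.6829 -0.2089  0.0017] mm [-546.3 -167.1    1.4] turn [-5.000e-04  6.000e-04  7.021e-01] rows 18
```

apply_moves --claw '[1,1,1,1,1]' --travel '[[-0.228,-0.07,0],[-0.228,-0.07,0],[-0.228,-0.07,0],[-0.228,-0.07,0],[-0.228,-0.07,0]]' --turn '[[0,0,0],[0,0,0],[0,0,0],[0,0,0],[0,0,0]]'

```text
t: 0.52
tcp_pos: [0.4055, 0.4383, 0.1917]
tool_rot: [0.214, 0.977, -0.001, 0.0]
force: [-0.1, -0.1, 0.8]
finger_gap: 1.001
gripper_force: 0.0
```

apply_moves --claw '[1,1,1,1,1]' --travel '[[-0.228,-0.07,0],[-0.228,-0.07,0],[-0.228,-0.07,0],[-0.228,-0.07,0],[-0.228,-0.07,0]]' --turn '[[0,0,0],[0,0,0],[0,0,0],[0,0,0],[0,0,0]]'

```text
t: 0.93
tcp_pos: [0.5486, 0.3109, 0.1917]
tool_rot: [0.215, 0.977, -0.0, 0.001]
force: [0.6, 0.9, -0.3]
finger_gap: 0.998
gripper_force: 0.0
```

apply_moves --claw '[1,1,1,1,1]' --travel '[[-0.228,-0.07,0],[-0.228,-0.07,0],[-0.228,-0.07,0],[-0.228,-0.07,0],[-0.228,-0.07,0]]' --turn '[[0,0,0],[0,0,0],[0,0,0],[0,0,0],[0,0,0]]'

```text
t: 1.35
tcp_pos: [0.6909, 0.1834, 0.1914]
tool_rot: [0.215, 0.977, -0.001, 0.001]
force: [-0.3, -0.1, -0.1]
finger_gap: 0.999
gripper_force: 0.0
```

apply_moves --claw '[1,1,1,1,1]' --travel '[[0,0,0],[0,0,0],[0,0,0],[0,0,0],[0,0,0]]' --turn '[[0,0,0.175],[0,0,0.175],[0,0,0.175],[0,0,0.175],[0,0,0.175]]'

```text
t: 1.77
tcp_pos: [0.6874, 0.1871, 0.1912]
tool_rot: [0.473, 0.881, -0.0, -0.001]
force: [-0.5, -0.1, 0.5]
finger_gap: 0.998
gripper_force: 0.0
```

apply_moves --claw '[1,1,1,1,1]' --travel '[[0,0,0],[0,0,0],[0,0,0],[0,0,0],[0,0,0]]' --turn '[[0,0,0.175],[0,0,0.175],[0,0,0.175],[0,0,0.175],[0,0,0.175]]'

```text
t: 2.18
tcp_pos: [0.6873, 0.1874, 0.1913]
tool_rot: [0.694, 0.72, -0.001, -0.0]
force: [-0.2, 0.3, -0.1]
finger_gap: 1.005
gripper_force: 0.0
```

apply_moves --claw '[1,1,1,1,1]' --travel '[[0,0,0],[0,0,0],[0,0,0],[0,0,0],[0,0,0]]' --turn '[[0,0,0.175],[0,0,0.175],[0,0,0.175],[0,0,0.175],[0,0,0.175]]'

```text
t: 2.6
tcp_pos: [0.6873, 0.1873, 0.1913]
tool_rot: [0.863, 0.504, -0.001, -0.0]
force: [-0.4, 0.3, -0.0]
finger_gap: 0.997
gripper_force: 0.0
```

apply_moves --claw '[1,1,1,1,1]' --travel '[[0,0,0],[0,0,0],[0,0,0],[0,0,0],[0,0,0]]' --turn '[[0,0,0.177],[0,0,0.177],[0,0,0.177],[0,0,0.177],[0,0,0.177]]'

```text
t: 3.02
tcp_pos: [0.6873, 0.1874, 0.1913]
tool_rot: [0.969, 0.248, -0.001, -0.0]
force: [-0.1, 0.3, -0.0]
finger_gap: 1.002
gripper_force: 0.0
```

```bash
python3 -c "
from h import *
print(manip.sense()['tcp_pos'],manip.sense()['q'].round(2))
s=snap('wrist','w1.png');np.savez('w1.npz',**s)
go([.687,.188,.19],-61)"
```

```text
[0.68729635 0.18736404 0.19130758] [ 0.11  0.65  1.19 -0.    1.3   1.18]
go [0.687 0.188 0.19 ] shift [ 0.     -0.0009  0.0017] mm [ 0.  -0.7  1.3] turn [-0.0002  0.0005 -0.0015] rows 1
```

View pics/w1.png

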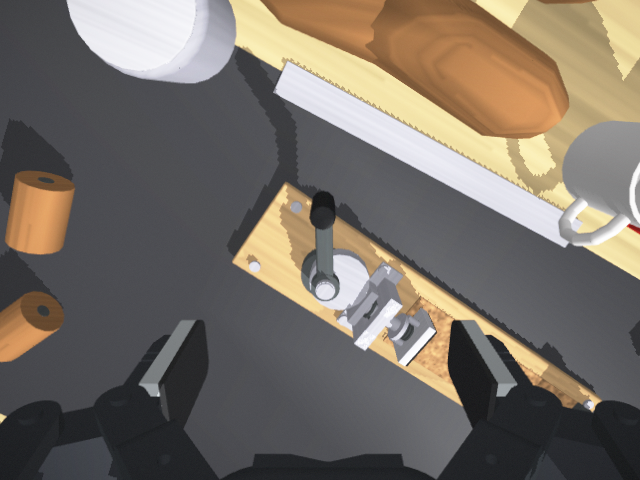

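Wrist view: the knob top is at about (322,198), the pivot cap at about (325,290), and the bed's far corners at (287,183) and (234,262).

Run:
```python
from h import *
s=dict(np.load('w1.npz'));P=cloud(s)
print('cam',np.round(-np.array(s['R']).T@s['t'],3))
im=s['pixels'];dark=(im.max(2)<60)
v,u=np.mgrid[:480,:640]
b=(abs(u-322)<20)&(abs(v-205)<25)&(P[...,2]>.09)&(P[...,2]<.105);q=P[b];print('knob',len(q),q.min(0),q.max(0),(q.min(0)+q.max(0))/2)
print(P[290,325],P[290,318],P[183,288])
for n,uv,z in(('cornerA',(287,184),.012),('cornerB',(234,262),.012),('pivotcap',(325,290),float(P[290,325,2]))):
    w=plane(s,uv,z)[0];print(n,w.round(4),w2c(w).round(4))
```

```text
cam [0.758 0.226 0.372]
knob 538 [0.68098505 0.18426536 0.09032163] [0.69908356 0.20194331 0.09906264] [0.69003431 0.19310433 0.09469213]
[0.62862181 0.15758592 0.06015065] [0.62573646 0.16248716 0.05978892] [0.68056774 0.22331825 0.00544617]
cornerA [0.6808 0.2237 0.012 ] [0.0476 0.2359]
cornerB [0.5931 0.2336 0.012 ] [-0.0406  0.2361]
pivotcap [0.6286 0.1576 0.0602] [0.0029 0.1645]
```

apply_moves --claw '[0.3,0.3,0.3,0.3,0.3]' --travel '[[0.0064,-0.0045,0.03],[0.0064,-0.0045,0.07],[0.0064,-0.0045,0.11],[0.0064,-0.0045,0.145],[0.0064,-0.0045,0.161]]' --turn '[[0,0,0],[0,0,0],[0,0,0],[0,0,0],[0,0,0]]' --newtons 30

```text
t: 3.48
tcp_pos: [0.687, 0.1926, 0.0582]
tool_rot: [0.968, 0.251, -0.004, -0.001]
force: [-0.6, -0.2, -0.4]
finger_gap: 0.649
gripper_force: 0.0
```

apply_moves --claw '[-1,-1,-1,-1,-1]' --travel '[[0,0,0],[0,0,0],[0,0,0],[0,0,0],[0,0,0]]' --turn '[[0,0,0],[0,0,0],[0,0,0],[0,0,0],[0,0,0]]'

```text
t: 3.9
tcp_pos: [0.6921, 0.1933, 0.0657]
tool_rot: [0.968, 0.251, 0.002, 0.0]
force: [0.7, 0.1, -0.0]
finger_gap: 0.006
gripper_force: 0.0
```

apply_moves --claw '[-1,-1,-1,-1,-1]' --travel '[[0,0,0],[0,0,0],[0,0,0],[0,0,0],[0,0,0]]' --turn '[[0,0,0],[0,0,0],[0,0,0],[0,0,0],[0,0,0]]'

```text
t: 4.32
tcp_pos: [0.6905, 0.193, 0.0634]
tool_rot: [0.968, 0.25, 0.0, 0.0]
force: [0.8, -0.1, -0.4]
finger_gap: -0.005
gripper_force: 0.0
```

```bash
python3 -c "
from h import *
st=manip.sense();print({k:np.round(st[k],3) for k in('t','tcp_pos','tool_rot','force','finger_gap','gripper_force')})"
```

```text
{'t': np.float64(4.317), 'tcp_pos': array([0.691, 0.193, 0.063]), 'tool_rot': array([0.968, 0.25 , 0.   , 0.   ]), 'force': array([ 0.798, -0.141, -0.405]), 'finger_gap': np.float64(-0.005), 'gripper_force': np.float64(0.0)}
```

```bash
python3 -c "
from h import *
s=snap('wrist','w2.png');np.savez('w2.npz',**s)
s=snap('scene');np.savez('s2.npz',**s)
a=cv2.imread('pics/w2.png');b=s['pixels'][220:340,380:540,::-1]
cv2.imwrite('pics/c2.png',np.hstack([cv2.resize(a,(440,330)),cv2.resize(b,None,fx=2.2,fy=2.75)]))"
```

```text
(no output)
```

View pics/c2.png

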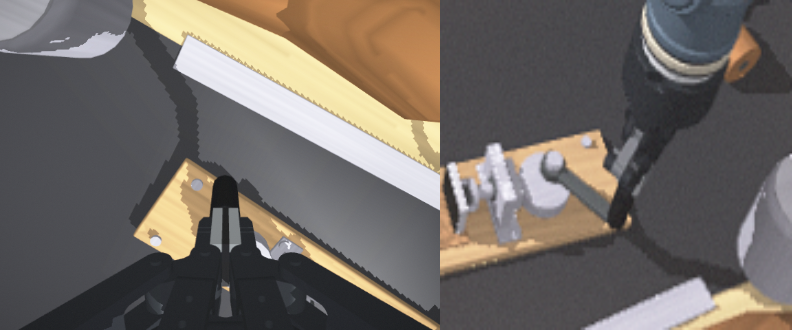

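The fingers shut just inside the knob, on the pivot side. I'll measure where the knob is now against the TCP.

Run:
```python
from h import *
s=dict(np.load('w2.npz'));P=cloud(s)
im=s['pixels'].astype(int)
v,u=np.mgrid[:480,:640]
b=(abs(u-327)<30)&(abs(v-275)<32)&(P[...,2]>.085)&(P[...,2]<.115);q=P[b];print('knob',len(q),np.percentile(q,[2,50,98],axis=0).round(4))
for vv in range(240,330,8): print(vv,P[vv,327].round(3),im[vv,327])
st=manip.sense();T=Ro.from_quat(st['tool_rot']);R=np.array(s['R']);t=np.array(s['t'])
print('cam in tool',T.inv().apply(-R.T@t-st['tcp_pos']).round(4)); print((R@T.as_matrix()).round(3)); 
tip=R@st['tcp_pos']+t;K=np.array(s['intrinsics']);print('tcp px',K@tip/tip[2])
s=dict(np.load('s2.npz'));P=cloud(s)
b=(v>220)&(v<340)&(u>440)&(u<475)&(P[...,2]>.085)&(P[...,2]<.1);print(np.c_[u[b],v[b],(P[b]*1000).round()][:40])
```

```text
knob 722 [[0.69   0.1884 0.0854]
 [0.6977 0.1975 0.0934]
 [0.7025 0.2029 0.1088]]
240 [ 0.69   0.193 -0.   ] [102 102 107]
248 [ 0.685  0.19  -0.001] [60 61 64]
256 [0.697 0.197 0.05 ] [26 27 27]
264 [0.697 0.197 0.06 ] [29 27 28]
272 [0.698 0.197 0.072] [25 27 25]
280 [0.698 0.197 0.08 ] [30 31 31]
288 [0.698 0.197 0.089] [26 27 28]
296 [0.697 0.197 0.095] [28 30 29]
304 [0.7   0.198 0.106] [35 37 36]
312 [0.7   0.198 0.113] [36 37 37]
320 [0.7   0.198 0.119] [34 34 35]
328 [0.7   0.198 0.124] [35 36 36]
cam in tool [ 0.0804  0.0003 -0.1808]
[[ 0.     1.     0.   ]
 [-0.949  0.    -0.314]
 [-0.314 -0.     0.949]]
tcp px [327.15834993 281.84105475   1.        ]
[[461. 287. 686. 185.  97.]
 [460. 288. 685. 185.  92.]
 [461. 288. 688. 184.  97.]
 [462. 288. 689. 185.  98.]
 [460. 289. 686. 184.  90.]
 [461. 289. 689. 184.  95.]
 [462. 289. 690. 186.  95.]
 [463. 289. 691. 187.  96.]
 [464. 289. 692. 188.  97.]
 [460. 290. 689. 182.  92.]
 [461. 290. 691. 183.  94.]
 [462. 290. 692. 185.  95.]
 [464. 290. 695. 186.  99.]
 [465. 290. 696. 188. 100.]
 [460. 291. 689. 183.  88.]
 [461. 291. 691. 183.  91.]
 [462. 291. 693. 185.  92.]
 [463. 291. 695. 185.  95.]
 [464. 291. 695. 187.  95.]
 [465. 291. 696. 189.  95.]
 [466. 291. 699. 188. 100.]
 [467. 291. 695. 195.  91.]
 [468. 291. 696. 197.  91.]
 [460. 292. 691. 182.  87.]
 [461. 292. 692. 184.  87.]
 [462. 292. 695. 184.  92.]
 [463. 292. 694. 187.  90.]
 [464. 292. 696. 187.  93.]
 [465. 292. 696. 190.  91.]
 [466. 292. 699. 189.  97.]
 [467. 292. 698. 194.  91.]
 [461. 293. 693. 184.  86.]
 [462. 293. 694. 185.  87.]
 [463. 293. 695. 187.  87.]
 [464. 293. 697. 187.  91.]
 [465. 293. 696. 191.  87.]
 [466. 293. 698. 191.  90.]
 [467. 293. 699. 193.  90.]
 [463. 294. 697. 186.  87.]
 [465. 294. 699. 189.  89.]]
```

```bash
python3 -c "
from h import *
a=cv2.imread('pics/w2.png')[230:400,230:430];b=np.load('s2.npz')['pixels'][250:320,430:490,::-1]
cv2.imwrite('pics/c3.png',np.hstack([cv2.resize(np.clip(a*2.0,0,255).astype(np.uint8),(470,400)),cv2.resize(np.clip(b*2.0,0,255).astype(np.uint8),(330,400))]))"
```

```text
(no output)
```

View pics/c3.png

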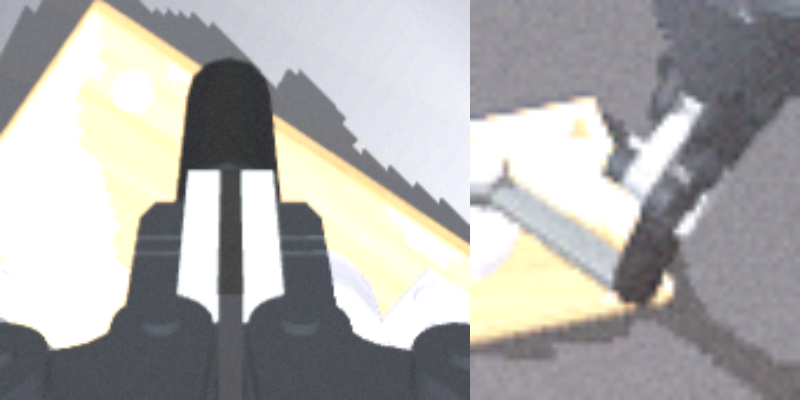

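Enlarged: the light finger strips end right at the knob top, near crop row 168 (picture row 301). I'll work out where the fingertips are in the tool frame.

Run:
```python
from h import *
st=manip.sense();T2=Ro.from_quat(st['tool_rot']);p2=st['tcp_pos']
T1=Ro.from_quat([.969,.248,-.001,0]);p1=np.array([.6873,.1874,.1913])
for f,T,p,pts in(('w1.npz',T1,p1,[(195,325),(190,335),(201,330),(180,350),(158,385),(200,345),(465,330),(455,345)]),('w2.npz',T2,p2,[(318,304),(318,315),(318,340),(342,304),(342,315),(328,310),(327,298),(327,290),(320,295),(300,330)])):
    s=dict(np.load(f));P=cloud(s)
    for u,v in pts: print(f,(u,v),(T.inv().apply(P[v,u]-p)*1000).round(1),P[v,u].round(3),s['pixels'][v,u])
```

```text
w1.npz (195, 325) [ 10.6 -43.2 -58.6] [0.676 0.23  0.25 ] [35 36 36]
w1.npz (190, 335) [ 10.8 -42.8 -65.2] [0.676 0.23  0.257] [35 36 36]
w1.npz (201, 330) [  7.3 -42.3 -56.1] [0.674 0.228 0.247] [42 42 43]
w1.npz (180, 350) [ 10.7 -43.2 -73.5] [0.676 0.23  0.265] [35 34 34]
w1.npz (158, 385) [ 10.1 -44.  -88.8] [0.675 0.231 0.28 ] [81 83 85]
w1.npz (200, 345) [  3.3 -42.2 -58.9] [0.67  0.226 0.25 ] [40 42 41]
w1.npz (465, 330) [ 10.9  44.1 -62.1] [0.718 0.154 0.253] [43 44 45]
w1.npz (455, 345) [  2.6  42.9 -57.8] [0.71  0.151 0.249] [30 30 32]
w2.npz (318, 304) [ 11.   -3.2 -44.3] [0.699 0.201 0.107] [132 136 138]
w2.npz (318, 315) [ 11.1  -3.  -52.6] [0.699 0.201 0.116] [131 135 137]
w2.npz (318, 340) [ 10.4  -2.7 -67.3] [0.698 0.201 0.13 ] [130 134 136]
w2.npz (342, 304) [ 10.5   5.4 -43.2] [0.702 0.193 0.106] [131 135 137]
w2.npz (342, 315) [ 10.5   5.2 -51.6] [0.702 0.194 0.115] [130 134 136]
w2.npz (328, 310) [ 11.1   0.4 -49. ] [0.7   0.198 0.112] [37 37 37]
w2.npz (327, 298) [  7.4  -0.  -32. ] [0.697 0.197 0.095] [28 30 31]
w2.npz (327, 290) [  8.3  -0.  -26.7] [0.698 0.197 0.09 ] [28 30 28]
w2.npz (320, 295) [  7.5  -2.8 -29.5] [0.696 0.199 0.093] [27 27 28]
w2.npz (300, 330) [  6.4  -9.2 -54.5] [0.692 0.204 0.118] [47 51 54]
```

The camera shows the real fingertips about 43 mm behind the reported TCP, so the fingers shut above the knob. I'll open and go down by that much, keeping watch on the force.

apply_moves --claw '[0.2,0.2,0.2,0.2,0.2]' --travel '[[0,0,0],[0,0,0],[0,0,0.01],[0,0,0.03],[0,0,0.05]]' --turn '[[0,0,0],[0,0,0],[0,0,0],[0,0,0],[0,0,0]]' --newtons 30

```text
t: 4.83
tcp_pos: [0.6912, 0.1931, 0.0233]
tool_rot: [0.968, 0.251, 0.001, 0.0]
force: [-1.2, 0.1, 0.4]
finger_gap: 0.599
gripper_force: 0.0
```

apply_moves --claw '[-1,-1,-1,-1,-1]' --travel '[[0,0,0],[0,0,0],[0,0,0],[0,0,0],[0,0,0]]' --turn '[[0,0,0],[0,0,0],[0,0,0],[0,0,0],[0,0,0]]'

```text
t: 5.25
tcp_pos: [0.6906, 0.1932, 0.0234]
tool_rot: [0.968, 0.251, 0.0, -0.0]
force: [-0.9, 0.7, -4.0]
finger_gap: 0.2
gripper_force: 29.7
```

apply_moves --claw '[-1,-1,-1,-1,-1]' --travel '[[0,0,0],[0,0,0],[0,0,0],[0,0,0],[0,0,0]]' --turn '[[0,0,0],[0,0,0],[0,0,0],[0,0,0],[0,0,0]]'

```text
t: 5.67
tcp_pos: [0.6906, 0.1932, 0.0234]
tool_rot: [0.968, 0.251, 0.0, -0.0]
force: [0.1, 0.5, -5.0]
finger_gap: 0.2
gripper_force: 29.7
```

Run:
```python
from h import *
s=snap('wrist');P=cloud(s);st=manip.sense();T=Ro.from_quat(st['tool_rot']);p=st['tcp_pos']
L=T.inv().apply(P.reshape(-1,3)-p).reshape(480,640,3)*1000
m=(L[...,0]>9)&(L[...,0]<13)&(abs(L[...,1])<25)&(L[...,2]<-20)
v,u=np.where(m); print(m.sum(),np.percentile(L[m],[1,50,99],axis=0).round(1))
print(st['tcp_pos'].round(4),st['finger_gap'],st['gripper_force'],st['force'])
```

```text
8445 [[   9.2  -21.5 -118. ]
 [  11.2    0.3  -88.6]
 [  12.8   21.8  -43.4]]
[0.6906 0.1932 0.0234] 0.200474875740941 29.715948700904846 [ 0.09112159  1.18373958 -4.24118491]
```

apply_moves --claw '[-1,-1,-1,-1,-1]' --travel '[[-0.0004,-0.0088,0],[-0.0017,-0.0175,0],[-0.0038,-0.026,0],[-0.0068,-0.0343,0],[-0.0105,-0.0423,0]]' --turn '[[0,0,-0.0311],[0,0,-0.0622],[0,0,-0.0933],[0,0,-0.1244],[0,0,-0.1556]]'

```text
t: 6.13
tcp_pos: [0.6671, 0.2182, 0.0234]
tool_rot: [0.878, 0.479, 0.0, 0.0]
force: [0.8, -1.6, -3.7]
finger_gap: 0.197
gripper_force: 29.6
```

apply_moves --claw '[-1,-1,-1,-1,-1]' --travel '[[-0.0004,-0.0088,0],[-0.0017,-0.0175,0],[-0.0038,-0.026,0],[-0.0068,-0.0343,0],[-0.0105,-0.0423,0]]' --turn '[[0,0,-0.0311],[0,0,-0.0622],[0,0,-0.0933],[0,0,-0.1244],[0,0,-0.1556]]'

```text
t: 6.55
tcp_pos: [0.6339, 0.2296, 0.0233]
tool_rot: [0.736, 0.677, 0.0, 0.0]
force: [1.3, -1.3, -3.3]
finger_gap: 0.203
gripper_force: 21.5
```

Run:
```python
from h import *
st=manip.sense();print(st['tcp_pos'].round(4),st['finger_gap'],st['force'],st['q'].round(2))
print('lever rel pivot',(w2c(st['tcp_pos'])-[.003,.163]).round(4))
```

```text
[0.6339 0.2296 0.0233] 0.2028633231611507 [ 1.27626985 -1.26447121 -3.27395393] [ 0.18  0.8   1.42 -0.    0.93  0.27]
lever rel pivot [-0.0027  0.0737]
```

apply_moves --claw '[-1,-1,-1,-1,-1]' --travel '[[-0.0004,-0.0088,0],[-0.0017,-0.0175,0],[-0.0038,-0.026,0],[-0.0068,-0.0343,0],[-0.0105,-0.0423,0]]' --turn '[[0,0,-0.0311],[0,0,-0.0622],[0,0,-0.0933],[0,0,-0.1244],[0,0,-0.1556]]'

```text
t: 6.97
tcp_pos: [0.5992, 0.2242, 0.0234]
tool_rot: [0.55, 0.835, -0.0, 0.0]
force: [-0.1, -0.9, -5.1]
finger_gap: 0.2
gripper_force: 29.4
```

Run:
```python
from h import *
st=manip.sense();print(st['tcp_pos'].round(4),st['finger_gap'],st['force'],st['q'].round(2))
d=(w2c(st['tcp_pos'])-[.003,.163]);print('lever rel pivot',d.round(4),np.degrees(np.arctan2(-d[0],d[1])))
```

```text
[0.5992 0.2242 0.0234] 0.20041869407404383 [-0.10905716 -0.90646495 -5.09472463] [ 0.18  0.76  1.51 -0.    0.87 -0.22]
lever rel pivot [-0.0365  0.0645] 29.545042174081143
```

apply_moves --claw '[-1,-1,-1]' --travel '[[0,-0.0025,0],[-0.0001,-0.0047,0],[-0.0001,-0.0047,0]]' --turn '[[0,0,-0.009],[0,0,-0.0167],[0,0,-0.0167]]'

```text
t: 7.22
tcp_pos: [0.5987, 0.2235, 0.0235]
tool_rot: [0.53, 0.848, 0.002, 0.002]
force: [5.5, 2.7, -9.4]
finger_gap: 0.197
gripper_force: 29.8
```

apply_moves --claw '[0.3,0.3,0.3,0.3,0.3]' --travel '[[0,0,0],[0,0,0],[0,0,0],[0,0,-0.04],[0,0,-0.08]]' --turn '[[0,0,0],[0,0,0],[0,0,0],[0,0,0],[0,0,0]]'

```text
t: 7.63
tcp_pos: [0.5938, 0.2224, 0.0863]
tool_rot: [0.53, 0.848, -0.002, -0.002]
force: [0.1, -0.0, 0.9]
finger_gap: 0.651
gripper_force: 0.0
```

apply_moves --claw '[1,1,1,1,1]' --travel '[[0,0,-0.05],[0,0,-0.1],[0,0,-0.13],[0,0,-0.13],[0,0,-0.13]]' --turn '[[0,0,0],[0,0,0],[0,0,0],[0,0,0],[0,0,0]]'

```text
t: 8.05
tcp_pos: [0.5971, 0.2231, 0.1942]
tool_rot: [0.53, 0.848, 0.002, 0.002]
force: [0.1, -0.0, 0.7]
finger_gap: 1.0
gripper_force: 0.0
```

Run:
```python
from h import *
s=snap('top','top1.png');np.savez('top1.npz',**s);st=manip.sense()
print(st['t'],st['tcp_pos'].round(4),st['q'].round(2))
go([.56,.25,.19],-6)
go(list(c2w(.003,-.03))+[.19],-6.25)
```

```text
8.1 [0.5956 0.2228 0.192 ] [ 0.18  0.54  1.4  -0.    1.19 -0.27]
go [0.56 0.25 0.19] shift [ 0.05   -0.0251  0.0025] mm [ 40.  -20.1   2. ] turn [2.00e-04 1.00e-04 1.78e-01] rows 5
go [ 0.6075 -0.0357  0.19  ] shift [-0.2969 -0.1285  0.0025] mm [-237.5 -102.8    2. ] turn [2.000e-04 1.000e-04 1.794e-01] rows 7
```

apply_moves --claw '[1,1,1,1,1]' --travel '[[0,0,0],[0,0,0],[0,0,0],[0,0,0],[0,0,0]]' --turn '[[0,0,0.1794],[0,0,0.1794],[0,0,0.1794],[0,0,0.1794],[0,0,0.1794]]'

```text
t: 8.52
tcp_pos: [0.5942, 0.2225, 0.1888]
tool_rot: [0.746, 0.666, -0.002, -0.001]
force: [-0.8, 0.4, 0.3]
finger_gap: 1.003
gripper_force: 0.0
```

apply_moves --claw '[1,1,1,1,1]' --travel '[[-0.18,0.025,0],[-0.18,0.025,0],[-0.18,0.025,0],[-0.18,0.025,0],[-0.18,0.025,0]]' --turn '[[0,0,0],[0,0,0],[0,0,0],[0,0,0],[0,0,0]]'

```text
t: 8.93
tcp_pos: [0.5989, 0.0729, 0.189]
tool_rot: [0.746, 0.666, -0.002, -0.001]
force: [0.8, -0.1, 0.1]
finger_gap: 0.999
gripper_force: 0.0
```

apply_moves --claw '[1,1,1,1,1]' --travel '[[-0.18,0.025,0],[-0.18,0.025,0],[-0.18,0.025,0],[-0.18,0.025,0],[-0.18,0.025,0]]' --turn '[[0,0,0],[0,0,0],[0,0,0],[0,0,0],[0,0,0]]'

```text
t: 9.35
tcp_pos: [0.6039, -0.0715, 0.1895]
tool_rot: [0.746, 0.666, -0.001, -0.001]
force: [0.0, 0.1, 0.1]
finger_gap: 1.001
gripper_force: 0.0
```

Run:
```python
from h import *
s=snap('wrist','w3.png');np.savez('w3.npz',**s);st=manip.sense()
print(st['t'],st['tcp_pos'].round(4),w2c(st['tcp_pos']),Ro.from_quat(st['tool_rot']).as_matrix()[:,1])
```

```text
9.4 [ 0.6035 -0.0689  0.1895] [ 0.00258731 -0.06338642] [ 0.99367423 -0.11225093 -0.00335359]
```

View pics/w3.png

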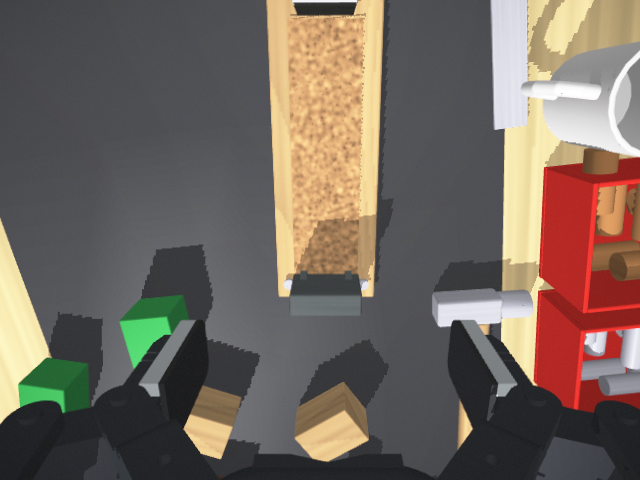

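Wrist view along the carrier: the bed edges run (268,0)-(279,297) and (383,0)-(373,297). The stop top front edge is at v≈275 between u 290 and 361, and the clamp pad is at the top, u≈325.

Run:
```python
from h import *
s=dict(np.load('w3.npz'));P=cloud(s);im=s['pixels'];hsv=cv2.cvtColor(im,cv2.COLOR_RGB2HSV)
E=[]
for v in range(20,190,10):
    row=np.where((hsv[v,:,1]>60)&(hsv[v,:,2]>120)&(np.arange(640)>240)&(np.arange(640)<420))[0]
    a,b=plane(s,[[row[0]-.5,v],[row[-1]+.5,v]],.012)[:,:2];E.append((w2c(a),w2c(b)))
E=np.array(E);print((E[::3]*1000).round(1));mid=E.mean(1)
pf=np.polyfit(mid[:,1],mid[:,0],1);print('slope deg',np.degrees(np.arctan(pf[0])),'x at 0',pf[1])
v,u=np.mgrid[:480,:640]
b=(u>295)&(u<356)&(v>265)&(v<300)&(abs(P[...,2]-.058)<.005);q=(P[b][:,:2]-carr()[1])@carr()[0];print('stop top',len(q),np.percentile(q,[2,50,98],axis=0).round(4),P[b][:,2].mean())
b=(u>285)&(u<365)&(v<16)&(P[...,2]>.02)&(P[...,2]<.06);q=(P[b][:,:2]-carr()[1])@carr()[0];print('pad',len(q),np.percentile(q,[2,50,98],axis=0).round(4))
print(P[100,325],P[100,278])
```

```text
[[[-43.6  73.6]
  [ 46.1  73.2]]

 [[-43.8  52.3]
  [ 46.   51.9]]

 [[-44.1  30.3]
  [ 46.   29.8]]

 [[-43.5   7.3]
  [ 45.1   6.9]]

 [[-43.8 -16.6]
  [ 45.1 -17. ]]

 [[-44.  -41.5]
  [ 45.  -41.9]]]
slope deg 0.17704672149488768 x at 0 0.0008552085942474791
stop top 447 [[-0.0226 -0.1408]
 [ 0.0011 -0.1375]
 [ 0.0241 -0.1356]] 0.05603160696959846
pad 924 [[-0.0193  0.0755]
 [ 0.0009  0.0759]
 [ 0.0217  0.0789]]
[0.61027979 0.00904407 0.01210863] [0.57244414 0.01338643 0.01095305]
```

```bash
cat >> h.py <<'E'
def look(xy,zlo=.03,zhi=.055,rad=.05,cam='wrist',save=None):
    s=snap(cam,save);P=cloud(s)
    m=(np.hypot(P[...,0]-xy[0],P[...,1]-xy[1])<rad)&(P[...,2]>zlo)&(P[...,2]<zhi)
    k=cv2.morphologyEx(m.astype(np.uint8),cv2.MORPH_OPEN,np.ones((3,3)))
    n,l,stt,_=cv2.connectedComponentsWithStats(k)
    if n<2: print('nothing');return
    i=1+np.argmax(stt[1:,4]);q=P[l==i]
    r=cv2.minAreaRect((q[:,:2]*1000).astype(np.float32));a=r[2] if r[1][0]>r[1][1] else r[2]-90
    print(cam,'n',len(q),'c',np.round(r[0],1),'size',np.round(r[1],1),'long axis',round(a,1),'z',np.percentile(q[:,2],[5,50,95]).round(4))
E
python3 - <<'E'
from h import *
c=json.load(open('car.json'));R,o,y=carr();c['o']=list(o+R@[.001,.004]);c['yaw']=y-.18;json.dump(c,open('car.json','w'))
print(c,w2c([.5987,.2235]),'pivot',c2w(0,.16))
go([.580,-.301,.12],27.8)
E
```

```text
{'o': [np.float64(0.6092303108676663), np.float64(-0.0017141759100936086)], 'yaw': -6.427661067314499} [-0.03567655  0.22261962] pivot [0.6271421  0.15728006]
go [ 0.58  -0.301  0.12 ] shift [-0.2917  0.0037  0.0866] mm [-233.4    3.    69.3] turn [-0.0009 -0.0006 -0.1903] rows 6
```

apply_moves --claw '[1,1,1,1,1]' --travel '[[-0.146,0.002,0.03],[-0.146,0.002,0.03],[-0.146,0.002,0.03],[-0.146,0.002,0.03],[-0.146,0.002,0.03]]' --turn '[[0,0,0],[0,0,0],[0,0,0],[0,0,0],[0,0,0]]'

```text
t: 9.82
tcp_pos: [0.5923, -0.1832, 0.1655]
tool_rot: [0.745, 0.667, -0.0, -0.002]
force: [0.3, 0.0, -0.2]
finger_gap: 1.003
gripper_force: 0.0
```

apply_moves --claw '[1,1,1,1,1]' --travel '[[-0.146,0.002,0.056],[-0.146,0.002,0.056],[-0.146,0.002,0.056],[-0.146,0.002,0.056],[-0.146,0.002,0.056]]' --turn '[[0,0,0],[0,0,0],[0,0,0],[0,0,0],[0,0,0]]'

```text
t: 10.23
tcp_pos: [0.5817, -0.2989, 0.1208]
tool_rot: [0.745, 0.667, 0.0, -0.002]
force: [0.3, 0.1, -0.8]
finger_gap: 0.996
gripper_force: 0.0
```

apply_moves --claw '[1,1,1,1,1]' --travel '[[0,0,0],[0,0,0],[0,0,0],[0,0,0],[0,0,0]]' --turn '[[0,0,-0.1903],[0,0,-0.1903],[0,0,-0.1903],[0,0,-0.1903],[0,0,-0.1903]]'

```text
t: 10.65
tcp_pos: [0.5831, -0.2962, 0.1231]
tool_rot: [0.511, 0.86, 0.001, -0.0]
force: [-0.1, 0.0, 0.6]
finger_gap: 0.999
gripper_force: 0.0
```

Run:
```python
from h import *
look([.580,-.301],save='w4.png'); look([.580,-.301],cam='top')
st=manip.sense();print(st['t'],st['tcp_pos'].round(4))
go([.580,-.301,-.034],27.8)
```

```text
wrist n 6203 c [ 580.3 -302.1] size [60.1 44.8] long axis 27.8 z [0.0402 0.0427 0.0438]
nothing
10.75 [ 0.583  -0.2966  0.1231]
go [ 0.58  -0.301 -0.034] shift [-0.0033 -0.006   0.1964] mm [ -2.6  -4.8 157.1] turn [ 0.0002 -0.0003  0.0022] rows 4
```

View pics/w4.png

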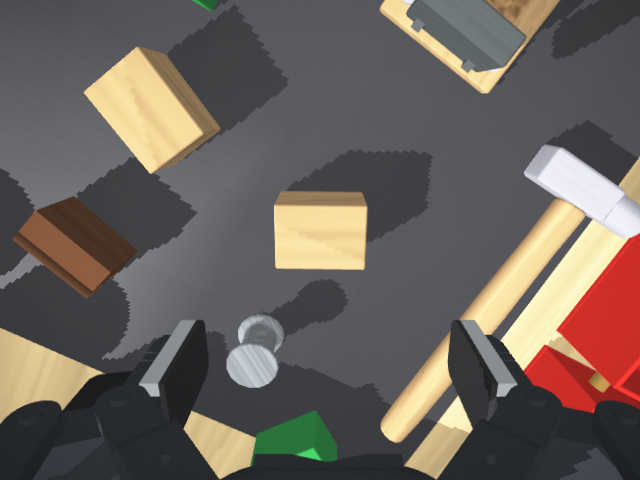

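Wrist view: the packing block is at (320,230) and sits well between the fingers. The other block is at (150,110), the chock at (75,245), and the hammer is clear of the fingers.

apply_moves --claw '[1,1,1,1,1]' --travel '[[-0.0045,-0.0062,0.05],[-0.0045,-0.0062,0.1],[-0.0045,-0.0062,0.15],[-0.0045,-0.0062,0.185],[-0.0045,-0.0062,0.196]]' --turn '[[0,0,0],[0,0,0],[0,0,0],[0,0,0],[0,0,0]]' --newtons 40

```text
t: 11.17
tcp_pos: [0.5767, -0.3011, -0.0389]
tool_rot: [0.515, 0.857, 0.001, -0.005]
force: [0.2, 0.6, -1.0]
finger_gap: 1.001
gripper_force: 0.0
```

apply_moves --claw '[-1,-1,-1,-1,-1]' --travel '[[0,0,0],[0,0,0],[0,0,0],[0,0,0],[0,0,0]]' --turn '[[0,0,0],[0,0,0],[0,0,0],[0,0,0],[0,0,0]]'

```text
t: 11.58
tcp_pos: [0.5807, -0.3065, -0.0321]
tool_rot: [0.515, 0.857, -0.0, 0.002]
force: [0.4, -0.8, -0.3]
finger_gap: 0.698
gripper_force: 44.3
```

apply_moves --claw '[-1,-1,-1,-1,-1]' --travel '[[0,0,-0.05],[0,0,-0.1],[0,0,-0.14],[0,0,-0.14],[0,0,-0.14]]' --turn '[[0,0,0],[0,0,0],[0,0,0],[0,0,0],[0,0,0]]'

```text
t: 12.0
tcp_pos: [0.5814, -0.3073, 0.0816]
tool_rot: [0.515, 0.857, -0.0, 0.004]
force: [0.1, 0.2, -0.5]
finger_gap: 0.695
gripper_force: 44.5
```

Run:
```python
from h import *
st=manip.sense();print(st['t'],st['tcp_pos'].round(4),st['finger_gap'],st['gripper_force'])
go(list(c2w(0,-.112))+[.09],carr()[2])
```

```text
12.0 [ 0.5814 -0.3073  0.0816] 0.6953522186184952 44.527058601379395
go [ 0.5967 -0.113   0.09  ] shift [ 0.2054  0.1309 -0.0115] mm [164.3 104.7  -9.2] turn [0.0016 0.0018 0.1912] rows 5
```

apply_moves --claw '[-1,-1,-1,-1,-1]' --travel '[[0.2054,0.131,0],[0.2054,0.131,0],[0.2054,0.131,0],[0.2054,0.131,0],[0.2054,0.131,0]]' --turn '[[0,0,0],[0,0,0],[0,0,0],[0,0,0],[0,0,0]]'

```text
t: 12.42
tcp_pos: [0.5926, -0.1073, 0.0764]
tool_rot: [0.515, 0.857, 0.0, -0.002]
force: [-0.1, 0.9, -0.8]
finger_gap: 0.698
gripper_force: 44.5
```

apply_moves --claw '[-1,-1,-1,-1,-1]' --travel '[[0,0,0],[0,0,0],[0,0,0],[0,0,0],[0,0,0]]' --turn '[[0,0,0.1912],[0,0,0.1912],[0,0,0.1912],[0,0,0.1912],[0,0,0.1912]]'

```text
t: 12.83
tcp_pos: [0.5935, -0.1108, 0.0764]
tool_rot: [0.747, 0.664, -0.001, -0.001]
force: [-0.5, -0.3, -1.1]
finger_gap: 0.698
gripper_force: 44.4
```

apply_moves --claw '[-1,-1,-1]' --travel '[[0,0,0],[0,0,0],[0,0,0]]' --turn '[[0,0,0],[0,0,0],[0,0,0]]'

```text
t: 13.08
tcp_pos: [0.5942, -0.1113, 0.077]
tool_rot: [0.745, 0.667, -0.0, -0.001]
force: [0.4, -1.0, -1.9]
finger_gap: 0.698
gripper_force: 44.4
```

Run:
```python
from h import *
st=manip.sense();print(st['t'],st['tcp_pos'].round(4),w2c(st['tcp_pos']),st['finger_gap'],st['gripper_force'],st['force'])
go(list(c2w(0,-.117))+[-.018],carr()[2])
```

```text
13.0833 [ 0.5942 -0.1113  0.077 ] [-0.00270876 -0.11058294] 0.6979622763205952 44.37832832336426 [ 0.38330698 -0.97730296 -1.91889272]
go [ 0.5961 -0.118  -0.018 ] shift [-0.0081  0.0035  0.1188] mm [-6.5  2.8 95. ] turn [-0.0005 -0.0001  0.0007] rows 3
```

apply_moves --claw '[-1,-1,-1,-1,-1]' --travel '[[-0.0081,0.0035,0.04],[-0.0081,0.0035,0.08],[-0.0081,0.0035,0.105],[-0.0081,0.0035,0.1175],[-0.0081,0.0035,0.1175]]' --turn '[[0,0,0],[0,0,0],[0,0,0],[0,0,0],[0,0,0]]'

```text
t: 13.5
tcp_pos: [0.5955, -0.1179, -0.0177]
tool_rot: [0.745, 0.667, -0.001, -0.002]
force: [0.2, -0.1, -0.2]
finger_gap: 0.694
gripper_force: 45.6
```

apply_moves --claw '[-1,-1,-1,-1]' --travel '[[-0.002,0,0],[-0.004,0,0],[-0.005,0,0],[-0.005,0,0]]' --turn '[[0,0,0],[0,0,0],[0,0,0],[0,0,0]]'

```text
t: 13.83
tcp_pos: [0.5971, -0.1216, -0.0158]
tool_rot: [0.746, 0.666, 0.001, 0.0]
force: [0.9, 4.1, -1.3]
finger_gap: 0.696
gripper_force: 45.3
```

Run:
```python
from h import *
st=manip.sense();print(st['t'],st['tcp_pos'].round(4),w2c(st['tcp_pos']),st['finger_gap'],(carr()[0].T@st['force'][:2]).round(2),st['force'][2])
```

```text
13.8333 [ 0.5971 -0.1216 -0.0158] [ 0.00132867 -0.12050863] 0.6962862852293114 [0.46 4.18] -1.3166063236619376
```

apply_moves --claw '[1,1,1,1,1]' --travel '[[0,0,0],[0,0,0],[0,0,0],[0,0,-0.03],[0,0,-0.08]]' --turn '[[0,0,0],[0,0,0],[0,0,0],[0,0,0],[0,0,0]]'

```text
t: 14.25
tcp_pos: [0.5928, -0.1213, 0.0445]
tool_rot: [0.746, 0.666, -0.002, -0.004]
force: [0.1, -0.8, 0.3]
finger_gap: 1.005
gripper_force: 0.0
```

apply_moves --claw '[1,1,1,1,1]' --travel '[[0,0,-0.05],[0,0,-0.09],[0,0,-0.09],[0,0,-0.09],[0,0,-0.09]]' --turn '[[0,0,0],[0,0,0],[0,0,0],[0,0,0],[0,0,0]]'

```text
t: 14.67
tcp_pos: [0.5958, -0.1222, 0.1196]
tool_rot: [0.746, 0.666, -0.0, -0.0]
force: [0.4, 0.4, 0.8]
finger_gap: 1.001
gripper_force: 0.0
```

Run:
```python
from h import *
st=manip.sense();print(st['t'],st['tcp_pos'].round(4))
look(c2w(0,-.118),zlo=.06-.012,zhi=.068,rad=.045); look(c2w(0,-.118),zlo=.05,zhi=.068,rad=.045,cam='top');print('expect',c2w(0,-.118))
look([.4504,-.2821],cam='top');look([.4504,-.2821])
go([.4504,-.2821,.12],-27)
```

```text
14.6667 [ 0.5958 -0.1222  0.1196]
wrist n 9590 c [ 595.2 -128.4] size [64.6 60.4] long axis 83.1 z [0.0553 0.0567 0.0578]
top n 18 c [ 597.9 -156.3] size [ 9.  13.3] long axis -1.3 z [0.0546 0.0575 0.0606]
expect [ 0.59602037 -0.11897243]
top n 308 c [ 450.6 -282.4] size [44.4 61.1] long axis -26.1 z [0.0383 0.0435 0.0483]
wrist n 628 c [ 479.  -276.4] size [14.9 29.2] long axis -65.2 z [0.0313 0.0402 0.0434]
go [ 0.4504 -0.2821  0.12  ] shift [-0.2193 -0.1575 -0.0022] mm [-175.4 -126.    -1.8] turn [-1.200e-03 -1.000e-04  1.144e-01] rows 6
```

apply_moves --claw '[1,1,1,1,1]' --travel '[[-0.18,-0.13,0],[-0.18,-0.13,0],[-0.18,-0.13,0],[-0.18,-0.13,0],[-0.18,-0.13,0]]' --turn '[[0,0,0],[0,0,0],[0,0,0],[0,0,0],[0,0,0]]'

```text
t: 15.28
tcp_pos: [0.473, -0.2567, 0.1185]
tool_rot: [0.747, 0.665, -0.001, -0.002]
force: [0.5, -0.6, -0.0]
finger_gap: 1.0
gripper_force: 0.0
```

apply_moves --claw '[1,1,1,1,1]' --travel '[[-0.0393,-0.0275,0],[-0.0393,-0.0275,0],[-0.0393,-0.0275,0],[-0.0393,-0.0275,0],[-0.0393,-0.0275,0]]' --turn '[[0,0,0.1144],[0,0,0.1144],[0,0,0.1144],[0,0,0.1144],[0,0,0.1144]]'

```text
t: 15.7
tcp_pos: [0.4514, -0.2821, 0.119]
tool_rot: [0.852, 0.524, -0.0, -0.001]
force: [0.4, -0.7, 0.5]
finger_gap: 1.0
gripper_force: 0.0
```

apply_moves --claw '[1,1]' --travel '[[0,0,0],[0,0,0]]' --turn '[[0,0,0],[0,0,0]]'

```text
t: 15.87
tcp_pos: [0.4519, -0.2819, 0.1194]
tool_rot: [0.852, 0.524, -0.0, -0.0]
force: [0.6, -0.1, 0.3]
finger_gap: 1.003
gripper_force: 0.0
```

Run:
```python
from h import *
look([.4504,-.2821],save='w5.png')
st=manip.sense();print(st['t'],st['tcp_pos'].round(4))
go([.4504,-.2821,-.034],-27)
```

```text
wrist n 6418 c [ 451.1 -282.9] size [44.3 60.2] long axis -27.0 z [0.0407 0.0427 0.0438]
15.9167 [ 0.4519 -0.2819  0.1195]
go [ 0.4504 -0.2821 -0.034 ] shift [-0.0011 -0.0015  0.1919] mm [ -0.9  -1.2 153.5] turn [-0.0001 -0.      0.0007] rows 4
```

View pics/w5.png

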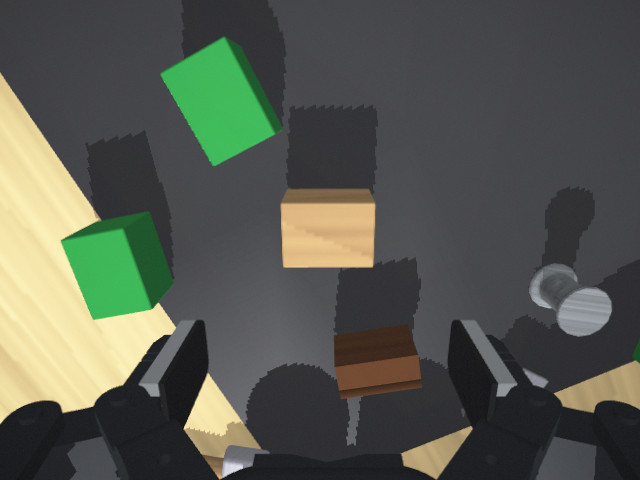

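Wrist view: the block is centred at (328,235) between the fingers, and the chock is clear at (375,360). I'll check which way its V faces from depth as well.

Run:
```python
from h import *
look([.4349,-.3951],zlo=.038)
s=snap('wrist');P=cloud(s)
a=np.deg2rad(-16.4);ex=np.array([np.cos(a),np.sin(a)]);ey=np.array([-np.sin(a),np.cos(a)])
q=P.reshape(-1,3);d=q[:,:2]-[.4349,-.3951];X=d@ex;Y=d@ey
for z in np.arange(.004,.05,.004):
    m=(abs(X)<.025)&(abs(Y)<.03)&(abs(q[:,2]-z)<.002)
    print(round(z,3),m.sum(),(np.percentile(Y[m],[2,50,98])*1000).round(1) if m.sum() else '')
```

```text
wrist n 3052 c [ 435.3 -395.3] size [30.6 60.2] long axis -17.0 z [0.0404 0.0428 0.0438]
0.004 169 [13.2 14.1 14.9]
0.008 177 [13.  14.  14.9]
0.012 174 [13.1 14.  15. ]
0.016 191 [13.2 13.9 14.8]
0.02 187 [13.  14.  14.8]
0.024 201 [12.9 14.  14.9]
0.028 201 [13.2 14.  14.8]
0.032 216 [13.1 13.9 14.7]
0.036 216 [13.  13.9 14.8]
0.04 466 [-14.5  12.9  14.7]
0.044 2086 [-13.6   0.5  14.1]
0.048 0
```

apply_moves --claw '[1,1,1,1,1]' --travel '[[-0.0015,-0.0015,0.05],[-0.0015,-0.0015,0.1],[-0.0015,-0.0015,0.15],[-0.0015,-0.0015,0.185],[-0.0015,-0.0015,0.191]]' --turn '[[0,0,0],[0,0,0],[0,0,0],[0,0,0],[0,0,0]]'

```text
t: 16.43
tcp_pos: [0.4475, -0.2804, -0.0374]
tool_rot: [0.852, 0.523, -0.001, -0.004]
force: [-0.1, 1.4, 0.1]
finger_gap: 0.997
gripper_force: 0.0
```

apply_moves --claw '[-1,-1,-1,-1,-1]' --travel '[[0,0,0],[0,0,0],[0,0,0],[0,0,0],[0,0,0]]' --turn '[[0,0,0],[0,0,0],[0,0,0],[0,0,0],[0,0,0]]'

```text
t: 16.85
tcp_pos: [0.451, -0.2838, -0.0314]
tool_rot: [0.853, 0.523, 0.0, 0.002]
force: [-0.0, 0.4, -1.0]
finger_gap: 0.694
gripper_force: 44.4
```

apply_moves --claw '[-1,-1,-1,-1,-1]' --travel '[[0,0,-0.05],[0,0,-0.1],[0,0,-0.14],[0,0,-0.14],[0,0,-0.14]]' --turn '[[0,0,0],[0,0,0],[0,0,0],[0,0,0],[0,0,0]]'

```text
t: 17.27
tcp_pos: [0.4514, -0.2843, 0.0817]
tool_rot: [0.853, 0.523, 0.001, 0.003]
force: [0.2, 0.4, -0.6]
finger_gap: 0.696
gripper_force: 44.7
```

Run:
```python
from h import *
st=manip.sense();print(st['t'],st['tcp_pos'].round(4),st['finger_gap'],st['gripper_force'])
go(list(c2w(0,-.066))+[.09],carr()[2])
```

```text
17.2667 [ 0.4514 -0.2843  0.0817] 0.6962752279212335 44.69330191612244
go [ 0.6018 -0.0673  0.09  ] shift [ 0.327   0.0445 -0.0107] mm [261.6  35.6  -8.6] turn [ 0.0018  0.001  -0.1142] rows 7
```

The chock's +y side is flat, so its V already faces the stop and no flip is needed.

apply_moves --claw '[-1,-1,-1,-1,-1]' --travel '[[0.1635,0.0222,-0.005],[0.1635,0.0222,-0.005],[0.1635,0.0222,-0.005],[0.1635,0.0222,-0.005],[0.1635,0.0222,-0.005]]' --turn '[[0,0,0],[0,0,0],[0,0,0],[0,0,0],[0,0,0]]'

```text
t: 17.68
tcp_pos: [0.5254, -0.1715, 0.0819]
tool_rot: [0.851, 0.525, -0.0, -0.001]
force: [0.2, -0.3, -0.5]
finger_gap: 0.697
gripper_force: 44.6
```

apply_moves --claw '[-1,-1,-1,-1,-1]' --travel '[[0.1635,0.0222,-0.005],[0.1635,0.0222,-0.005],[0.1635,0.0222,-0.005],[0.1635,0.0222,-0.005],[0.1635,0.0222,-0.005]]' --turn '[[0,0,0],[0,0,0],[0,0,0],[0,0,0],[0,0,0]]'

```text
t: 18.1
tcp_pos: [0.6007, -0.0649, 0.086]
tool_rot: [0.852, 0.524, -0.0, -0.0]
force: [-0.5, -0.1, -1.3]
finger_gap: 0.693
gripper_force: 44.6
```

apply_moves --claw '[-1,-1,-1,-1,-1]' --travel '[[0,0,0],[0,0,0],[0,0,0],[0,0,0],[0,0,0]]' --turn '[[0,0,-0.1142],[0,0,-0.1142],[0,0,-0.1142],[0,0,-0.1142],[0,0,-0.1142]]'

```text
t: 18.52
tcp_pos: [0.5989, -0.0679, 0.0863]
tool_rot: [0.747, 0.664, -0.001, -0.001]
force: [0.3, -0.2, -0.5]
finger_gap: 0.7
gripper_force: 44.6
```

apply_moves --claw '[-1,-1]' --travel '[[0,0,0],[0,0,0]]' --turn '[[0,0,0],[0,0,0]]'

```text
t: 18.68
tcp_pos: [0.5998, -0.067, 0.0867]
tool_rot: [0.747, 0.665, -0.0, -0.0]
force: [-0.9, 0.6, -1.3]
finger_gap: 0.7
gripper_force: 44.6
```

Run:
```python
from h import *
st=manip.sense();print(st['t'],st['tcp_pos'].round(4),w2c(st['tcp_pos']),st['finger_gap'],st['gripper_force'],st['force'])
go(list(c2w(0,-.068))+[-.0165],carr()[2])
```

```text
18.6833 [ 0.5998 -0.067   0.0867] [-0.00204996 -0.06589006] 0.6996962604475024 44.555697441101074 [-0.92318861  0.56983866 -1.28070285]
go [ 0.6016 -0.0693 -0.0165] shift [-0.0026  0.0027  0.129 ] mm [ -2.1   2.1 103.2] turn [-0.0003  0.     -0.001 ] rows 3
```

apply_moves --claw '[-1,-1,-1,-1,-1]' --travel '[[-0.0026,0.0027,0.045],[-0.0026,0.0027,0.09],[-0.0026,0.0027,0.115],[-0.0026,0.0027,0.1285],[-0.0026,0.0027,0.1285]]' --turn '[[0,0,-0.001],[0,0,-0.001],[0,0,-0.001],[0,0,-0.001],[0,0,-0.001]]'

```text
t: 19.1
tcp_pos: [0.6009, -0.0682, -0.0171]
tool_rot: [0.745, 0.667, -0.001, -0.002]
force: [0.1, 0.3, -0.2]
finger_gap: 0.696
gripper_force: 46.2
```

apply_moves --claw '[-1,-1,-1,-1,-1]' --travel '[[-0.003,0,0],[-0.006,0,0],[-0.009,0,0],[-0.01,0,0],[-0.01,0,0]]' --turn '[[0,0,0],[0,0,0],[0,0,0],[0,0,0],[0,0,0]]'

```text
t: 19.52
tcp_pos: [0.6024, -0.0758, -0.0152]
tool_rot: [0.745, 0.667, 0.001, 0.0]
force: [2.3, 3.8, 0.5]
finger_gap: 0.694
gripper_force: 46.1
```

Run:
```python
from h import *
st=manip.sense();print(st['t'],st['tcp_pos'].round(4),w2c(st['tcp_pos']),st['finger_gap'],(carr()[0].T@st['force'][:2]).round(2),st['force'][2])
```

```text
19.5167 [ 0.6024 -0.0758 -0.0152] [ 0.0014819  -0.07434339] 0.6940642923880519 [1.87 4.02] 0.4579034276953919
```

apply_moves --claw '[1,1,1,1,1]' --travel '[[0,0,0],[0,0,0],[0,0,0],[0,0,-0.03],[0,0,-0.08]]' --turn '[[0,0,0],[0,0,0],[0,0,0],[0,0,0],[0,0,0]]'

```text
t: 19.93
tcp_pos: [0.5976, -0.0756, 0.0447]
tool_rot: [0.745, 0.667, -0.003, -0.004]
force: [0.6, 0.4, -0.1]
finger_gap: 1.006
gripper_force: 0.0
```

apply_moves --claw '[1,1,1,1,1]' --travel '[[0,0,-0.05],[0,0,-0.09],[0,0,-0.09],[0,0,-0.09],[0,0,-0.09]]' --turn '[[0,0,0],[0,0,0],[0,0,0],[0,0,0],[0,0,0]]'

```text
t: 20.35
tcp_pos: [0.6007, -0.0763, 0.1198]
tool_rot: [0.745, 0.667, -0.0, -0.0]
force: [-0.5, -0.5, -1.1]
finger_gap: 0.999
gripper_force: 0.0
```

Run:
```python
from h import *
st=manip.sense();print(st['t'],st['tcp_pos'].round(4))
look([.5588,.3987],zlo=.02,cam='top');look([.4391,.3837],zlo=.02,cam='top')
go([.5588,.3987,.13],4.8)
s=snap('wrist');P=cloud(s);R,o,_=carr();q=P.reshape(-1,3);c=(q[:,:2]-o)@R
m=(abs(c[:,0])<.02)&(c[:,1]>-.17)&(c[:,1]<-.03)&(q[:,2]>.05)&(q[:,2]<.065)
h,e=np.histogram(c[m,1]*1000,bins=np.arange(-170,-30,4));print(list(zip(e[:-1].astype(int),h)));print('front edge',c[m,1].max())
```

```text
20.35 [ 0.6007 -0.0763  0.1198]
top n 270 c [558.8 398.7] size [61.6 39.4] long axis 6.8 z [0.0254 0.0389 0.0457]
nothing
go [0.5588 0.3987 0.13  ] shift [ 0.5842 -0.116  -0.0137] mm [467.4 -92.8 -11. ] turn [-0.0012 -0.0003 -0.0615] rows 12
[(np.int64(-170), np.int64(0)), (np.int64(-166), np.int64(0)), (np.int64(-162), np.int64(80)), (np.int64(-158), np.int64(300)), (np.int64(-154), np.int64(321)), (np.int64(-150), np.int64(324)), (np.int64(-146), np.int64(329)), (np.int64(-142), np.int64(319)), (np.int64(-138), np.int64(337)), (np.int64(-134), np.int64(333)), (np.int64(-130), np.int64(343)), (np.int64(-126), np.int64(341)), (np.int64(-122), np.int64(353)), (np.int64(-118), np.int64(350)), (np.int64(-114), np.int64(365)), (np.int64(-110), np.int64(363)), (np.int64(-106), np.int64(378)), (np.int64(-102), np.int64(380)), (np.int64(-98), np.int64(372)), (np.int64(-94), np.int64(384)), (np.int64(-90), np.int64(393)), (np.int64(-86), np.int64(409)), (np.int64(-82), np.int64(398)), (np.int64(-78), np.int64(409)), (np.int64(-74), np.int64(423)), (np.int64(-70), np.int64(424)), (np.int64(-66), np.int64(431)), (np.int64(-62), np.int64(432)), (np.int64(-58), np.int64(454)), (np.int64(-54), np.int64(443)), (np.int64(-50), np.int64(0)), (np.int64(-46), np.int64(0)), (np.int64(-42), np.int64(0)), (np.int64(-38), np.int64(0))]
front edge -0.05109383301320301
```

apply_moves --claw '[1,1,1,1,1]' --travel '[[0.1947,-0.0387,-0.0046],[0.1947,-0.0387,-0.0046],[0.1947,-0.0387,-0.0046],[0.1947,-0.0387,-0.0046],[0.1947,-0.0387,-0.0046]]' --turn '[[0,0,0],[0,0,0],[0,0,0],[0,0,0],[0,0,0]]'

```text
t: 20.92
tcp_pos: [0.585, 0.0881, 0.1222]
tool_rot: [0.743, 0.67, -0.001, -0.002]
force: [-0.1, 0.2, 0.0]
finger_gap: 1.001
gripper_force: 0.0
```

apply_moves --claw '[1,1,1,1,1]' --travel '[[0.1947,-0.0387,-0.0046],[0.1947,-0.0387,-0.0046],[0.1947,-0.0387,-0.0046],[0.1947,-0.0387,-0.0046],[0.1947,-0.0387,-0.0046]]' --turn '[[0,0,0],[0,0,0],[0,0,0],[0,0,0],[0,0,0]]'

```text
t: 21.33
tcp_pos: [0.5722, 0.2459, 0.1261]
tool_rot: [0.743, 0.67, 0.0, -0.001]
force: [0.1, -0.6, -0.7]
finger_gap: 1.003
gripper_force: 0.0
```

apply_moves --claw '[1,1,1,1,1]' --travel '[[0.1947,-0.0387,-0.0046],[0.1947,-0.0387,-0.0046],[0.1947,-0.0387,-0.0046],[0.1947,-0.0387,-0.0046],[0.1947,-0.0387,-0.0046]]' --turn '[[0,0,0],[0,0,0],[0,0,0],[0,0,0],[0,0,0]]'

```text
t: 21.75
tcp_pos: [0.5588, 0.4042, 0.1298]
tool_rot: [0.743, 0.669, 0.001, -0.001]
force: [-0.2, 0.2, -0.5]
finger_gap: 0.997
gripper_force: 0.0
```

apply_moves --claw '[1,1,1,1,1]' --travel '[[0,0,0],[0,0,0],[0,0,0],[0,0,0],[0,0,0]]' --turn '[[0,0,-0.0615],[0,0,-0.0615],[0,0,-0.0615],[0,0,-0.0615],[0,0,-0.0615]]'

```text
t: 22.17
tcp_pos: [0.5602, 0.3973, 0.1304]
tool_rot: [0.678, 0.735, -0.001, -0.0]
force: [0.4, 0.6, 0.4]
finger_gap: 1.0
gripper_force: 0.0
```

```bash
cat >> h.py <<'E'
def core(xy,rad=.05):
    """core lying on bench: warm-coloured pixels; axis from points above mid height"""
    s=snap('wrist');P=cloud(s);hsv=cv2.cvtColor(s['pixels'],cv2.COLOR_RGB2HSV)
    m=(np.hypot(P[...,0]-xy[0],P[...,1]-xy[1])<rad)&(P[...,2]>.022)&(P[...,2]<.055)
    q=P[m];r=cv2.minAreaRect((q[:,:2]*1000).astype(np.float32));t=q[q[:,2]>.0405]
    rt=cv2.minAreaRect((t[:,:2]*1000).astype(np.float32));a=lambda r:r[2] if r[1][0]>r[1][1] else r[2]-90
    print('full',np.round(r[0],1),np.round(r[1],1),round(a(r),1),'crest',np.round(rt[0],1),np.round(rt[1],1),round(a(rt),1),'ztop',np.percentile(q[:,2],99).round(4))
E
python3 - <<'E'
from h import *
core([.5588,.3987]);core([.4391,.3837])
st=manip.sense();print(st['t'],st['tcp_pos'].round(4),st['q'].round(2))
go([.5588,.3987,-.034],4.8)
E
```

```text
full [558.  402.4] [60.  42.6] 7.1 crest [557.8 402.2] [59.6 22.3] 6.6 ztop 0.0435
full [439.9 385.4] [42.8 60. ] -26.9 crest [440.4 386.3] [23.1 59.9] -26.8 ztop 0.0435
22.2667 [0.5603 0.3976 0.1308] [ 0.45  0.68  1.32 -0.    1.15  0.37]
go [ 0.5588  0.3987 -0.034 ] shift [ 0.0016 -0.0017  0.206 ] mm [  1.3  -1.3 164.8] turn [-0.0002  0.0001 -0.0005] rows 4
```

apply_moves --claw '[1,1,1,1,1]' --travel '[[0.0061,-0.0024,0.05],[0.0061,-0.0024,0.1],[0.0061,-0.0024,0.15],[0.0061,-0.0024,0.19],[0.0061,-0.0024,0.21]]' --turn '[[0,0,-0.011],[0,0,-0.011],[0,0,-0.011],[0,0,-0.011],[0,0,-0.011]]'

```text
t: 22.68
tcp_pos: [0.5548, 0.401, -0.0417]
tool_rot: [0.664, 0.747, -0.004, -0.001]
force: [-0.7, 0.5, -0.7]
finger_gap: 0.999
gripper_force: 0.0
```

apply_moves --claw '[-1,-1,-1,-1,-1]' --travel '[[0,0,0.002],[0,0,0.002],[0,0,0.002],[0,0,0.002],[0,0,0.002]]' --turn '[[0,0,0],[0,0,0],[0,0,0],[0,0,0],[0,0,0]]'

```text
t: 23.1
tcp_pos: [0.5593, 0.4037, -0.0363]
tool_rot: [0.664, 0.748, 0.002, 0.001]
force: [-0.0, 0.2, -1.2]
finger_gap: 0.697
gripper_force: 47.2
```

apply_moves --claw '[-1,-1,-1,-1,-1]' --travel '[[0,0,-0.05],[0,0,-0.1],[0,0,-0.15],[0,0,-0.155],[0,0,-0.155]]' --turn '[[0,0,0],[0,0,0],[0,0,0],[0,0,0],[0,0,0]]'

```text
t: 23.52
tcp_pos: [0.5611, 0.4048, 0.0914]
tool_rot: [0.664, 0.748, 0.005, 0.002]
force: [-0.1, 0.8, -0.5]
finger_gap: 0.7
gripper_force: 47.4
```

Run:
```python
from h import *
st=manip.sense();print(st['t'],st['tcp_pos'].round(4),st['finger_gap'],st['gripper_force'])
go(list(c2w(0,-.018))+[.09],carr()[2])
```

```text
23.5167 [0.5611 0.4048 0.0914] 0.7001946966696412 47.407225370407104
go [ 0.6072 -0.0196  0.09  ] shift [-5.336e-01 -5.500e-03 -3.000e-04] mm [-4.269e+02 -4.400e+00 -3.000e-01] turn [ 0.0031 -0.0015  0.0735] rows 11
```

apply_moves --claw '[-1,-1,-1,-1,-1]' --travel '[[-0.178,-0.0018,0],[-0.178,-0.0018,0],[-0.178,-0.0018,0],[-0.178,-0.0018,0],[-0.178,-0.0018,0]]' --turn '[[0,0,0],[0,0,0],[0,0,0],[0,0,0],[0,0,0]]'

```text
t: 23.93
tcp_pos: [0.5725, 0.2567, 0.0845]
tool_rot: [0.666, 0.746, -0.002, -0.001]
force: [-0.3, 0.3, 0.3]
finger_gap: 0.701
gripper_force: 47.4
```

apply_moves --claw '[-1,-1,-1,-1,-1]' --travel '[[-0.178,-0.0018,0],[-0.178,-0.0018,0],[-0.178,-0.0018,0],[-0.178,-0.0018,0],[-0.178,-0.0018,0]]' --turn '[[0,0,0],[0,0,0],[0,0,0],[0,0,0],[0,0,0]]'

```text
t: 24.35
tcp_pos: [0.5888, 0.1164, 0.0848]
tool_rot: [0.666, 0.746, -0.001, -0.0]
force: [0.8, 0.1, -0.7]
finger_gap: 0.695
gripper_force: 47.4
```

apply_moves --claw '[-1,-1,-1,-1,-1]' --travel '[[-0.178,-0.0018,0],[-0.178,-0.0018,0],[-0.178,-0.0018,0],[-0.178,-0.0018,0],[-0.178,-0.0018,0]]' --turn '[[0,0,0.036],[0,0,0.0735],[0,0,0.0735],[0,0,0.0735],[0,0,0.0735]]'

```text
t: 24.77
tcp_pos: [0.605, -0.0246, 0.085]
tool_rot: [0.747, 0.665, 0.0, 0.001]
force: [0.2, -0.2, -1.1]
finger_gap: 0.697
gripper_force: 47.5
```

apply_moves --claw '[-1,-1,-1]' --travel '[[0,0,0],[0,0,0],[0,0,0]]' --turn '[[0,0,0],[0,0,0],[0,0,0]]'

```text
t: 25.02
tcp_pos: [0.6033, -0.0194, 0.0852]
tool_rot: [0.745, 0.667, -0.0, -0.001]
force: [-0.0, -0.6, -1.2]
finger_gap: 0.701
gripper_force: 47.5
```

Run:
```python
from h import *
st=manip.sense();print(st['t'],st['tcp_pos'].round(4),w2c(st['tcp_pos']),st['finger_gap'],st['gripper_force'],st['force'])
go(list(c2w(0,-.022))+[-.021],carr()[2])
```

```text
25.0167 [ 0.6033 -0.0194  0.0852] [-0.00388532 -0.01824774] 0.7007010412745203 47.47418761253357 [-0.03641389 -0.58839848 -1.19175678]
go [ 0.6068 -0.0236 -0.021 ] shift [-0.0048  0.005   0.1327] mm [ -3.8   4.  106.2] turn [-0.0004 -0.0002  0.0006] rows 3
```

apply_moves --claw '[-1,-1,-1,-1,-1]' --travel '[[-0.0048,0.0045,0.045],[-0.0048,0.0045,0.09],[-0.0048,0.0045,0.12],[-0.0048,0.0045,0.132],[-0.0048,0.0045,0.132]]' --turn '[[0,0,0],[0,0,0],[0,0,0],[0,0,0],[0,0,0]]'

```text
t: 25.43
tcp_pos: [0.6053, -0.024, -0.0223]
tool_rot: [0.745, 0.667, -0.001, -0.002]
force: [-0.4, -0.0, -0.7]
finger_gap: 0.699
gripper_force: 47.4
```

apply_moves --claw '[-1,-1,-1,-1,-1]' --travel '[[-0.003,0,0],[-0.006,0,0],[-0.009,0,0],[-0.0095,0,0],[-0.0095,0,0]]' --turn '[[0,0,0],[0,0,0],[0,0,0],[0,0,0],[0,0,0]]'

```text
t: 25.85
tcp_pos: [0.6084, -0.0302, -0.0182]
tool_rot: [0.747, 0.665, 0.003, 0.0]
force: [4.1, 11.5, -2.9]
finger_gap: 0.692
gripper_force: 47.1
```

Run:
```python
from h import *
st=manip.sense();print(st['t'],st['tcp_pos'].round(4),w2c(st['tcp_pos']),st['finger_gap'],(carr()[0].T@st['force'][:2]).round(2),st['force'][2])
```

```text
25.85 [ 0.6084 -0.0302 -0.0182] [ 0.00233831 -0.02843179] 0.6919428393799995 [ 2.8  11.85] -2.9456827033606006
```

apply_moves --claw '[-1,-1,1,1,1]' --travel '[[0.001,0,0.003],[0.001,0,0.003],[0.001,0,0.003],[0.001,0,0.003],[0.001,0,0.003]]' --turn '[[0,0,0],[0,0,0],[0,0,0],[0,0,0],[0,0,0]]'

```text
t: 26.27
tcp_pos: [0.6074, -0.0333, -0.021]
tool_rot: [0.746, 0.666, 0.001, 0.001]
force: [-0.2, 0.1, 0.3]
finger_gap: 1.0
gripper_force: 0.0
```

apply_moves --claw '[1,1,1,1,1]' --travel '[[0,0,0],[0,0,-0.05],[0,0,-0.1],[0,0,-0.15],[0,0,-0.18]]' --turn '[[0,0,0],[0,0,0],[0,0,0],[0,0,0],[0,0,0]]'

```text
t: 26.68
tcp_pos: [0.6083, -0.0336, 0.1257]
tool_rot: [0.746, 0.666, 0.001, 0.002]
force: [-0.3, -0.7, 1.0]
finger_gap: 1.0
gripper_force: 0.0
```

apply_moves --claw '[1,1]' --travel '[[0,0,0],[0,0,0]]' --turn '[[0,0,0],[0,0,0]]'

```text
t: 26.85
tcp_pos: [0.6076, -0.0334, 0.1237]
tool_rot: [0.746, 0.666, 0.001, 0.002]
force: [-0.4, -0.3, 0.5]
finger_gap: 1.0
gripper_force: 0.0
```

```bash
cat >> h.py <<'E'
def row(save=None):
    """height profile along the row on carrier centre line (mm): y, z"""
    s=snap('wrist',save);P=cloud(s);R,o,_=carr();q=P.reshape(-1,3);c=(q[:,:2]-o)@R
    m=(abs(c[:,0])<.015)&(c[:,1]>-.165)&(c[:,1]<.09)&(q[:,2]<.1)
    b=np.round(c[m,1]*250).astype(int);z=q[m,2]
    print('profile',[(int(k*4),int(round(np.median(z[b==k])*1000))) for k in np.unique(b)])
E
python3 - <<'E'
from h import *
st=manip.sense();print(st['t'],st['tcp_pos'].round(4))
row()
go([.4402,.386,.125],-26.8)
E
```

```text
26.85 [ 0.6076 -0.0334  0.1237]
profile [(-160, 56), (-156, 57), (-152, 57), (-148, 57), (-144, 57), (-140, 56), (-136, 57), (-132, 57), (-128, 57), (-124, 57), (-120, 57), (-116, 57), (-112, 57), (-108, 57), (-104, 57), (-100, 57), (-96, 57), (-92, 57), (-88, 57), (-84, 57), (-80, 57), (-76, 57), (-72, 57), (-68, 57), (-64, 57), (-60, 57), (-56, 57), (-52, 50), (-48, 44), (-44, 51), (-40, 53), (-36, 55), (-32, 56), (-28, 56), (-24, 56), (-20, 55), (-16, 52), (-12, 48), (-8, 38), (-4, 13), (0, 13), (4, 13), (8, 13), (12, 13), (16, 13), (20, 13), (24, 13), (28, 13), (32, 13), (36, 13), (40, 13), (44, 13), (48, 13), (52, 13), (56, 13), (60, 13), (64, 13), (68, 13), (72, 39), (76, 53), (80, 53), (84, 39), (88, 38)]
go [0.4402 0.386  0.125 ] shift [ 0.497  -0.265  -0.0041] mm [ 397.6 -212.    -3.3] turn [1.00e-04 0.00e+00 1.13e-01] rows 11
```

apply_moves --claw '[1,1,1,1,1]' --travel '[[0.1657,-0.0883,0],[0.1657,-0.0883,0],[0.1657,-0.0883,0],[0.1657,-0.0883,0],[0.1657,-0.0883,0]]' --turn '[[0,0,0],[0,0,0],[0,0,0],[0,0,0],[0,0,0]]'

```text
t: 27.32
tcp_pos: [0.5456, 0.1113, 0.1191]
tool_rot: [0.744, 0.668, -0.003, -0.003]
force: [0.4, 0.2, -0.8]
finger_gap: 1.003
gripper_force: 0.0
```

apply_moves --claw '[1,1,1,1,1]' --travel '[[0.1657,-0.0883,0],[0.1657,-0.0883,0],[0.1657,-0.0883,0],[0.1657,-0.0883,0],[0.1657,-0.0883,0]]' --turn '[[0,0,0],[0,0,0],[0,0,0],[0,0,0],[0,0,0]]'

```text
t: 27.73
tcp_pos: [0.4923, 0.2497, 0.1197]
tool_rot: [0.744, 0.668, -0.002, -0.002]
force: [0.5, -0.6, -0.7]
finger_gap: 0.998
gripper_force: 0.0
```

apply_moves --claw '[1,1,1,1,1]' --travel '[[0.1657,-0.0883,0],[0.1657,-0.0883,0],[0.1657,-0.0883,0],[0.1657,-0.0883,0],[0.1657,-0.0883,0]]' --turn '[[0,0,0.037],[0,0,0.075],[0,0,0.113],[0,0,0.113],[0,0,0.113]]'

```text
t: 28.15
tcp_pos: [0.4384, 0.39, 0.1201]
tool_rot: [0.851, 0.526, -0.001, -0.001]
force: [0.8, -0.4, -0.3]
finger_gap: 0.999
gripper_force: 0.0
```

apply_moves --claw '[1,1,1]' --travel '[[0,0,0],[0,0,0],[0,0,0]]' --turn '[[0,0,0],[0,0,0],[0,0,0]]'

```text
t: 28.4
tcp_pos: [0.4411, 0.3844, 0.1207]
tool_rot: [0.852, 0.523, -0.001, 0.0]
force: [0.1, -0.2, -0.5]
finger_gap: 0.999
gripper_force: 0.0
```

Run:
```python
from h import *
core([.440,.386])
st=manip.sense();print(st['t'],st['tcp_pos'].round(4),st['q'].round(2))
go([.4402,.386,-.037],-26.8)
```

```text
full [440.  386.1] [42.  60.1] -26.7 crest [439.5 385.4] [22.4 59.7] -26.9 ztop 0.0435
28.45 [0.4412 0.3844 0.121 ] [ 0.53  0.56  1.6  -0.    0.98  1.  ]
go [ 0.4402  0.386  -0.037 ] shift [ 0.0014 -0.002   0.1975] mm [  1.1  -1.6 158. ] turn [-0.0001  0.0004 -0.0006] rows 4
```

apply_moves --claw '[1,1,1,1,1]' --travel '[[0.0012,-0.002,0.05],[0.0012,-0.002,0.1],[0.0012,-0.002,0.15],[0.0012,-0.002,0.185],[0.0012,-0.002,0.196]]' --turn '[[0,0,0],[0,0,0],[0,0,0],[0,0,0],[0,0,0]]'

```text
t: 28.87
tcp_pos: [0.4373, 0.3846, -0.0396]
tool_rot: [0.852, 0.523, -0.004, 0.0]
force: [-0.1, -1.4, 0.3]
finger_gap: 1.003
gripper_force: 0.0
```

apply_moves --claw '[-1,-1,-1,-1,-1]' --travel '[[0,0,0.002],[0,0,0.002],[0,0,0.002],[0,0,0.002],[0,0,0.002]]' --turn '[[0,0,0],[0,0,0],[0,0,0],[0,0,0],[0,0,0]]'

```text
t: 29.28
tcp_pos: [0.4407, 0.3885, -0.035]
tool_rot: [0.852, 0.524, 0.002, 0.0]
force: [-0.1, 0.4, -1.0]
finger_gap: 0.698
gripper_force: 43.1
```

apply_moves --claw '[-1,-1,-1,-1,-1]' --travel '[[0,0,-0.05],[0,0,-0.1],[0,0,-0.15],[0,0,-0.155],[0,0,-0.155]]' --turn '[[0,0,0],[0,0,0],[0,0,0],[0,0,0],[0,0,0]]'

```text
t: 29.7
tcp_pos: [0.4419, 0.3896, 0.0915]
tool_rot: [0.852, 0.524, 0.005, 0.0]
force: [-0.4, -0.5, 0.1]
finger_gap: 0.701
gripper_force: 43.8
```

Run:
```python
from h import *
st=manip.sense();print(st['t'],st['tcp_pos'].round(4),st['finger_gap'],st['gripper_force'])
go(list(c2w(0,.026))+[.09],carr()[2])
```

```text
29.7 [0.4419 0.3896 0.0915] 0.7006156988821053 43.82373511791229
go [0.6121 0.0241 0.09  ] shift [-0.3121  0.3957  0.0015] mm [-249.7  316.5    1.2] turn [ 0.002  -0.0022 -0.113 ] rows 10
```

apply_moves --claw '[-1,-1,-1,-1,-1]' --travel '[[-0.104,0.1319,0],[-0.104,0.1319,0],[-0.104,0.1319,0],[-0.104,0.1319,0],[-0.104,0.1319,0]]' --turn '[[0,0,0],[0,0,0],[0,0,0],[0,0,0],[0,0,0]]'

```text
t: 30.12
tcp_pos: [0.4966, 0.2632, 0.0861]
tool_rot: [0.853, 0.522, -0.001, -0.0]
force: [-0.1, 0.1, -0.8]
finger_gap: 0.698
gripper_force: 43.8
```

apply_moves --claw '[-1,-1,-1,-1,-1]' --travel '[[-0.104,0.1319,0],[-0.104,0.1319,0],[-0.104,0.1319,0],[-0.104,0.1319,0],[-0.104,0.1319,0]]' --turn '[[0,0,0],[0,0,0],[0,0,0],[0,0,0],[0,0,0]]'

```text
t: 30.53
tcp_pos: [0.5537, 0.1429, 0.0865]
tool_rot: [0.853, 0.523, -0.0, -0.0]
force: [-0.6, 0.3, -0.2]
finger_gap: 0.695
gripper_force: 43.8
```

apply_moves --claw '[-1,-1,-1,-1,-1]' --travel '[[-0.104,0.1319,0],[-0.104,0.1319,0],[-0.104,0.1319,0],[-0.104,0.1319,0],[-0.104,0.1319,0]]' --turn '[[0,0,-0.037],[0,0,-0.075],[0,0,-0.113],[0,0,-0.113],[0,0,-0.113]]'

```text
t: 30.95
tcp_pos: [0.6104, 0.022, 0.0867]
tool_rot: [0.747, 0.665, 0.0, -0.0]
force: [-0.6, 0.4, -0.4]
finger_gap: 0.696
gripper_force: 43.8
```

apply_moves --claw '[-1,-1,-1]' --travel '[[0,0,0],[0,0,0],[0,0,0]]' --turn '[[0,0,0],[0,0,0],[0,0,0]]'

```text
t: 31.2
tcp_pos: [0.6079, 0.0252, 0.0868]
tool_rot: [0.745, 0.667, -0.001, -0.001]
force: [0.6, 0.5, -1.4]
finger_gap: 0.705
gripper_force: 43.8
```

Run:
```python
from h import *
st=manip.sense();print(st['t'],st['tcp_pos'].round(4),w2c(st['tcp_pos']),st['finger_gap'],st['gripper_force'],st['force'])
go(list(c2w(0,.024))+[-.020],carr()[2])
```

```text
31.2 [0.6079 0.0252 0.0868] [-0.00436421  0.0265797 ] 0.7050869245294724 43.820419907569885 [ 0.58558826  0.48691725 -1.44860835]
go [ 0.6119  0.0221 -0.02  ] shift [-0.0033  0.0058  0.1335] mm [ -2.7   4.6 106.8] turn [-0.0007 -0.0002  0.0007] rows 3
```

apply_moves --claw '[-1,-1,-1,-1,-1]' --travel '[[-0.0033,0.004,0.045],[-0.0033,0.004,0.09],[-0.0033,0.004,0.12],[-0.0033,0.004,0.133],[-0.0033,0.004,0.133]]' --turn '[[0,0,0],[0,0,0],[0,0,0],[0,0,0],[0,0,0]]'

```text
t: 31.62
tcp_pos: [0.6103, 0.0213, -0.0206]
tool_rot: [0.745, 0.667, -0.001, -0.002]
force: [-0.1, 0.5, -0.3]
finger_gap: 0.698
gripper_force: 44.5
```

apply_moves --claw '[-1,-1,-1,-1,-1]' --travel '[[-0.003,0,0],[-0.006,0,0],[-0.0085,0,0],[-0.009,0,0],[-0.009,0,0]]' --turn '[[0,0,0],[0,0,0],[0,0,0],[0,0,0],[0,0,0]]'

```text
t: 32.03
tcp_pos: [0.6125, 0.0148, -0.0182]
tool_rot: [0.746, 0.666, 0.002, -0.0]
force: [1.0, 8.0, -0.7]
finger_gap: 0.695
gripper_force: 44.5
```

Run:
```python
from h import *
st=manip.sense();print(st['t'],st['tcp_pos'].round(4),w2c(st['tcp_pos']),st['finger_gap'],(carr()[0].T@st['force'][:2]).round(2),st['force'][2])
```

```text
32.0333 [ 0.6125  0.0148 -0.0182] [0.00145333 0.01673749] 0.6954680654785221 [0.12 8.07] -0.7416396678634805
```

Seated with 8 N. Now I'll release, check the row, and head for the chock.

apply_moves --claw '[-1,-1,1,1,1]' --travel '[[0.001,0,0.002],[0.001,0,0.002],[0.001,0,0.002],[0.001,0,0.002],[0.001,0,0.002]]' --turn '[[0,0,0],[0,0,0],[0,0,0],[0,0,0],[0,0,0]]'

```text
t: 32.45
tcp_pos: [0.6121, 0.0127, -0.0202]
tool_rot: [0.746, 0.666, 0.0, 0.001]
force: [0.3, 0.7, -0.9]
finger_gap: 0.997
gripper_force: 0.0
```

apply_moves --claw '[1,1,1,1,1]' --travel '[[0,0,0],[0,0,-0.05],[0,0,-0.1],[0,0,-0.15],[0,0,-0.18]]' --turn '[[0,0,0],[0,0,0],[0,0,0],[0,0,0],[0,0,0]]'

```text
t: 32.87
tcp_pos: [0.6137, 0.0124, 0.1271]
tool_rot: [0.746, 0.666, 0.002, 0.002]
force: [0.3, -0.6, -1.0]
finger_gap: 1.0
gripper_force: 0.0
```

apply_moves --claw '[1,1]' --travel '[[0,0,0],[0,0,0]]' --turn '[[0,0,0],[0,0,0]]'

```text
t: 33.03
tcp_pos: [0.6129, 0.0126, 0.1251]
tool_rot: [0.746, 0.666, 0.001, 0.002]
force: [-0.6, 0.3, 0.1]
finger_gap: 0.997
gripper_force: 0.0
```

Run:
```python
from h import *
st=manip.sense();print(st['t'],st['tcp_pos'].round(4),st['q'].round(2))
row()
look([.4353,-.3953],cam='top',zlo=.025)
go([.4353,-.3953,.12],-16.7)
```

```text
33.0333 [0.6129 0.0126 0.1251] [-0.16  0.59  1.53 -0.    1.02 -0.05]
profile [(-160, 56), (-156, 57), (-152, 57), (-148, 57), (-144, 57), (-140, 56), (-136, 57), (-132, 57), (-128, 57), (-124, 57), (-120, 57), (-116, 57), (-112, 57), (-108, 57), (-104, 57), (-100, 57), (-96, 57), (-92, 57), (-88, 57), (-84, 57), (-80, 57), (-76, 57), (-72, 57), (-68, 57), (-64, 57), (-60, 57), (-56, 57), (-52, 50), (-48, 49), (-44, 51), (-40, 54), (-36, 55), (-32, 56), (-28, 56), (-24, 56), (-20, 54), (-16, 52), (-12, 47), (-8, 41), (-4, 46), (0, 51), (4, 53), (8, 55), (12, 56), (16, 56), (20, 56), (24, 54), (28, 52), (32, 47), (36, 37), (40, 13), (44, 13), (48, 13), (52, 13), (56, 13), (60, 13), (64, 13), (68, 13), (72, 52), (76, 53), (80, 52), (84, 37), (88, 37)]
top n 219 c [ 434.8 -395.4] size [30.3 60.2] long axis -17.9 z [0.0329 0.0434 0.0482]
go [ 0.4353 -0.3953  0.12  ] shift [-0.5318 -0.1601  0.003 ] mm [-425.4 -128.1    2.4] turn [-0.0008  0.0001  0.0569] rows 11
```

apply_moves --claw '[1,1,1,1,1]' --travel '[[-0.1773,-0.0534,0.001],[-0.1773,-0.0534,0.001],[-0.1773,-0.0534,0.001],[-0.1773,-0.0534,0.001],[-0.1773,-0.0534,0.001]]' --turn '[[0,0,0],[0,0,0],[0,0,0],[0,0,0],[0,0,0]]'

```text
t: 33.55
tcp_pos: [0.5502, -0.1268, 0.1201]
tool_rot: [0.747, 0.664, -0.002, -0.002]
force: [0.2, -0.2, 0.2]
finger_gap: 1.0
gripper_force: 0.0
```

apply_moves --claw '[1,1,1,1,1]' --travel '[[-0.1773,-0.0534,0.001],[-0.1773,-0.0534,0.001],[-0.1773,-0.0534,0.001],[-0.1773,-0.0534,0.001],[-0.1773,-0.0534,0.001]]' --turn '[[0,0,0],[0,0,0],[0,0,0],[0,0,0],[0,0,0]]'

```text
t: 33.97
tcp_pos: [0.4931, -0.2629, 0.1198]
tool_rot: [0.747, 0.664, -0.001, -0.001]
force: [0.7, -0.3, 0.8]
finger_gap: 0.999
gripper_force: 0.0
```

apply_moves --claw '[1,1,1,1,1]' --travel '[[-0.1773,-0.0534,0.001],[-0.1773,-0.0534,0.001],[-0.1773,-0.0534,0.001],[-0.1773,-0.0534,0.001],[-0.1773,-0.0534,0.001]]' --turn '[[0,0,0.03],[0,0,0.0569],[0,0,0.0569],[0,0,0.0569],[0,0,0.0569]]'

```text
t: 34.38
tcp_pos: [0.4354, -0.3992, 0.1193]
tool_rot: [0.804, 0.595, -0.0, 0.0]
force: [0.8, -0.4, -1.2]
finger_gap: 1.002
gripper_force: 0.0
```

apply_moves --claw '[1,1,1]' --travel '[[0,0,0],[0,0,0],[0,0,0]]' --turn '[[0,0,0],[0,0,0],[0,0,0]]'

```text
t: 34.63
tcp_pos: [0.437, -0.3929, 0.1199]
tool_rot: [0.802, 0.598, 0.0, -0.001]
force: [-0.2, -0.1, -0.4]
finger_gap: 0.999
gripper_force: 0.0
```

Run:
```python
from h import *
look([.4353,-.3953],zlo=.038,save='w6.png')
st=manip.sense();print(st['t'],st['tcp_pos'].round(4),st['q'].round(2))
go([.4353,-.3953,-.035],-17)
```

```text
wrist n 4039 c [ 435.3 -395. ] size [28.7 60.1] long axis -17.1 z [0.0415 0.0427 0.0438]
34.6833 [ 0.4371 -0.3931  0.1202] [-0.92  0.57  1.59  0.    0.98 -0.63]
go [ 0.4353 -0.3953 -0.035 ] shift [-0.0036 -0.0011  0.194 ] mm [ -2.9  -0.9 155.2] turn [-0.0004 -0.0005  0.0024] rows 4
```

View pics/w6.png

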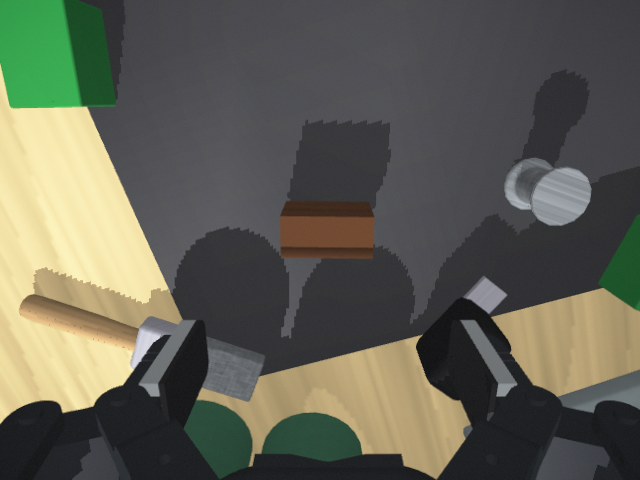

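Wrist view: the chock is at (327,232), square between the open fingers with nothing in the way.

apply_moves --claw '[1,1,1,1,1]' --travel '[[-0.0032,-0.0011,0.05],[-0.0032,-0.0011,0.1],[-0.0032,-0.0011,0.15],[-0.0032,-0.0011,0.182],[-0.0032,-0.0011,0.193]]' --turn '[[0,0,0.002],[0,0,0.002],[0,0,0.002],[0,0,0.002],[0,0,0.002]]'

```text
t: 35.1
tcp_pos: [0.4336, -0.3935, -0.0377]
tool_rot: [0.804, 0.595, 0.0, -0.004]
force: [-0.6, 0.4, 0.1]
finger_gap: 1.003
gripper_force: 0.0
```

apply_moves --claw '[1,1,-1,-1,-1]' --travel '[[0,0,0.002],[0,0,0.002],[0,0,0.002],[0,0,0.002],[0,0,0.002]]' --turn '[[0,0,0],[0,0,0],[0,0,0],[0,0,0],[0,0,0]]'

```text
t: 35.52
tcp_pos: [0.4363, -0.399, -0.033]
tool_rot: [0.804, 0.595, 0.0, 0.002]
force: [1.0, 0.0, 2.2]
finger_gap: 0.7
gripper_force: 43.7
```

apply_moves --claw '[-1,-1,-1]' --travel '[[0,0,0],[0,0,0],[0,0,0]]' --turn '[[0,0,0],[0,0,0],[0,0,0]]'

```text
t: 35.77
tcp_pos: [0.4362, -0.399, -0.033]
tool_rot: [0.804, 0.594, 0.0, 0.002]
force: [1.1, 0.9, 7.1]
finger_gap: 0.701
gripper_force: 44.2
```

apply_moves --claw '[-1,-1,-1,-1,-1]' --travel '[[0,0,-0.05],[0,0,-0.1],[0,0,-0.15],[0,0,-0.16],[0,0,-0.16]]' --turn '[[0,0,0],[0,0,0],[0,0,0],[0,0,0],[0,0,0]]'

```text
t: 36.18
tcp_pos: [0.4369, -0.4, 0.0971]
tool_rot: [0.804, 0.595, 0.0, 0.005]
force: [-0.4, -0.2, -0.2]
finger_gap: 0.692
gripper_force: 43.9
```

Run:
```python
from h import *
st=manip.sense();print(st['t'],st['tcp_pos'].round(4),st['finger_gap'],st['gripper_force'])
go(list(c2w(0,.055))+[.09],carr()[2])
```

```text
36.1833 [ 0.4369 -0.4     0.0971] 0.6924710302254131 43.8699145483406
go [0.6154 0.0529 0.09  ] shift [0.6068 0.0473 0.0059] mm [485.4  37.8   4.7] turn [ 0.0022  0.002  -0.059 ] rows 12
```

apply_moves --claw '[-1,-1,-1,-1,-1]' --travel '[[0.2018,0.0158,0],[0.2018,0.0158,0],[0.2018,0.0158,0],[0.2018,0.0158,0],[0.2018,0.0158,0]]' --turn '[[0,0,0],[0,0,0],[0,0,0],[0,0,0],[0,0,0]]'

```text
t: 36.6
tcp_pos: [0.4935, -0.2389, 0.0908]
tool_rot: [0.802, 0.597, 0.0, -0.004]
force: [-0.9, 0.4, -0.8]
finger_gap: 0.701
gripper_force: 43.8
```

apply_moves --claw '[-1,-1,-1,-1,-1]' --travel '[[0.2018,0.0158,0],[0.2018,0.0158,0],[0.2018,0.0158,0],[0.2018,0.0158,0],[0.2018,0.0158,0]]' --turn '[[0,0,0],[0,0,0],[0,0,0],[0,0,0],[0,0,0]]'

```text
t: 37.02
tcp_pos: [0.5539, -0.0901, 0.0912]
tool_rot: [0.802, 0.597, 0.0, -0.002]
force: [0.1, 0.2, -0.0]
finger_gap: 0.697
gripper_force: 43.8
```

apply_moves --claw '[-1,-1,-1,-1,-1]' --travel '[[0.2018,0.0158,0],[0.2018,0.0158,0],[0.2018,0.0158,0],[0.2018,0.0158,0],[0.2018,0.0158,0]]' --turn '[[0,0,-0.03],[0,0,-0.059],[0,0,-0.059],[0,0,-0.059],[0,0,-0.059]]'

```text
t: 37.43
tcp_pos: [0.6146, 0.0599, 0.0914]
tool_rot: [0.744, 0.668, 0.001, -0.001]
force: [0.6, -0.2, -1.3]
finger_gap: 0.695
gripper_force: 43.8
```

apply_moves --claw '[-1,-1,-1,-1]' --travel '[[0,0,0],[0,0,0],[0,0,0],[0,0,0]]' --turn '[[0,0,0],[0,0,0],[0,0,0],[0,0,0]]'

```text
t: 37.77
tcp_pos: [0.6125, 0.0525, 0.0923]
tool_rot: [0.746, 0.666, -0.001, -0.0]
force: [0.1, -0.1, 0.2]
finger_gap: 0.699
gripper_force: 43.8
```

Run:
```python
from h import *
st=manip.sense();print(st['t'],st['tcp_pos'].round(4),w2c(st['tcp_pos']),st['finger_gap'],st['gripper_force'],st['force'])
go(list(c2w(0,.0510))+[.03],carr()[2])
s=snap('wrist');P=cloud(s);T=Ro.from_quat(st['tool_rot']);L=T.inv().apply(P.reshape(-1,3)-st['tcp_pos'])*1000
m=(abs(L[:,1])<25)&(abs(L[:,0])<25)&(L[:,2]>-60)&(L[:,2]<60);q=L[m]
for z in range(-50,60,5):
    k=abs(q[:,2]-z)<2.5
    if k.sum()>20: print(z,k.sum(),np.percentile(q[k,0],[2,50,98]).round(1))
```

```text
37.7667 [0.6125 0.0525 0.0923] [-0.00280051  0.05429083] 0.6986686389980123 43.75980202901701 [ 0.11563841 -0.12128592  0.17170572]
go [0.6149 0.049  0.03  ] shift [-0.0041  0.0036  0.0778] mm [-3.3  2.9 62.3] turn [-0.0004  0.0001 -0.0007] rows 2
-50 953 [16.4 16.9 17.5]
-45 853 [16.4 16.9 17.5]
-40 782 [16.4 17.  17.5]
-35 702 [16.5 17.  17.5]
-30 90 [16.4 16.8 17.3]
40 977 [18.  21.6 24.9]
50 66 [-18.8 -18.6 -17.6]
55 376 [-19.  -18.1 -17.3]
```

apply_moves --claw '[-1,-1,-1,-1,-1]' --travel '[[-0.0035,0.003,0.035],[-0.0035,0.003,0.0716],[-0.0035,0.003,0.0716],[-0.0035,0.003,0.0716],[-0.0035,0.003,0.0716]]' --turn '[[0,0,0],[0,0,0],[0,0,0],[0,0,0],[0,0,0]]'

```text
t: 38.23
tcp_pos: [0.6159, 0.0506, 0.0364]
tool_rot: [0.746, 0.666, 0.0, 0.0]
force: [-0.3, -0.1, -0.4]
finger_gap: 0.693
gripper_force: 43.7
```

Run:
```python
from h import *
st=manip.sense();print(st['t'],st['tcp_pos'].round(4),w2c(st['tcp_pos']),st['finger_gap'],st['gripper_force'],st['force'])
go(list(c2w(0,.0515))+[-.018],carr()[2])
```

```text
38.2333 [0.6159 0.0506 0.0364] [0.00080789 0.05276103] 0.6930547286787456 43.71799527682015 [-0.28397193 -0.14669911 -0.42071598]
go [ 0.615   0.0495 -0.018 ] shift [-0.0016 -0.0011  0.068 ] mm [-1.3 -0.9 54.4] turn [ 0.0003 -0.     -0.0003] rows 2
```

apply_moves --claw '[-1,-1,-1,-1,-1]' --travel '[[-0.0013,-0.001,0.025],[-0.0013,-0.001,0.045],[-0.0013,-0.001,0.06],[-0.0013,-0.001,0.067],[-0.0013,-0.001,0.067]]' --turn '[[0,0,0],[0,0,0],[0,0,0],[0,0,0],[0,0,0]]'

```text
t: 38.65
tcp_pos: [0.6147, 0.0503, -0.0182]
tool_rot: [0.746, 0.666, 0.0, 0.0]
force: [-1.2, -0.8, -0.2]
finger_gap: 0.698
gripper_force: 43.7
```

apply_moves --claw '[-1,-1]' --travel '[[0,0,0],[0,0,0]]' --turn '[[0,0,0],[0,0,0]]'

```text
t: 38.82
tcp_pos: [0.6153, 0.0503, -0.0171]
tool_rot: [0.746, 0.666, 0.001, 0.001]
force: [0.7, -0.6, -0.7]
finger_gap: 0.7
gripper_force: 43.7
```

Run:
```python
from h import *
st=manip.sense();print(st['t'],st['tcp_pos'].round(4),w2c(st['tcp_pos']),st['finger_gap'],st['gripper_force'],st['force'])
```

```text
38.8167 [ 0.6153  0.0503 -0.0171] [0.00017112 0.0523971 ] 0.7004663158498293 43.70923281341675 [ 0.66275606 -0.63051938 -0.71782017]
```

apply_moves --claw '[-1,-1,-1,-1,-1]' --travel '[[-0.003,0,0.0015],[-0.006,0,0.0015],[-0.009,0,0.0015],[-0.0115,0,0.0015],[-0.0115,0,0.0015]]' --turn '[[0,0,0],[0,0,0],[0,0,0],[0,0,0],[0,0,0]]'

```text
t: 39.23
tcp_pos: [0.6147, 0.044, -0.0188]
tool_rot: [0.746, 0.666, 0.003, -0.0]
force: [2.3, 11.5, -0.2]
finger_gap: 0.699
gripper_force: 48.7
```

apply_moves --claw '[-1,-1]' --travel '[[0,0,0],[0,0,0]]' --turn '[[0,0,0],[0,0,0]]'

```text
t: 39.4
tcp_pos: [0.6147, 0.044, -0.0188]
tool_rot: [0.746, 0.666, 0.002, -0.0]
force: [2.0, 10.0, 0.2]
finger_gap: 0.696
gripper_force: 48.4
```

Run:
```python
from h import *
st=manip.sense();print(st['t'],st['tcp_pos'].round(4),w2c(st['tcp_pos']),st['finger_gap'],st['gripper_force'],st['force'])
```

```text
39.4 [ 0.6147  0.044  -0.0188] [0.0003217  0.04608775] 0.6958364755387455 48.36549171406659 [2.01578935 9.98486862 0.15840706]
```

apply_moves --claw '[-1,-1,1,1,1]' --travel '[[0.001,0,0],[0.001,0,0],[0.001,0,0],[0.001,0,0],[0.001,0,0]]' --turn '[[0,0,0],[0,0,0],[0,0,0],[0,0,0],[0,0,0]]'

```text
t: 39.82
tcp_pos: [0.6132, 0.0426, -0.0192]
tool_rot: [0.745, 0.667, 0.0, -0.0]
force: [-0.3, 3.8, -1.2]
finger_gap: 0.999
gripper_force: 1.8
```

apply_moves --claw '[1,1,1,1,1]' --travel '[[0,0,0],[0,0,-0.05],[0,0,-0.1],[0,0,-0.15],[0,0,-0.18]]' --turn '[[0,0,0],[0,0,0],[0,0,0],[0,0,0],[0,0,0]]'

```text
t: 40.23
tcp_pos: [0.6157, 0.0407, 0.1288]
tool_rot: [0.746, 0.666, 0.002, 0.003]
force: [0.4, 0.1, 0.3]
finger_gap: 1.0
gripper_force: 0.0
```

apply_moves --claw '[1,1]' --travel '[[0,0,0],[0,0,0]]' --turn '[[0,0,0],[0,0,0]]'

```text
t: 40.4
tcp_pos: [0.6149, 0.0409, 0.1268]
tool_rot: [0.746, 0.666, 0.001, 0.002]
force: [-1.1, 0.3, -0.9]
finger_gap: 0.994
gripper_force: 0.0
```

Run:
```python
from h import *
row('w7.png')
knob=c2w(-.036,.16+.0624);st=manip.sense();print(st['t'],st['tcp_pos'].round(4),knob)
go(list(knob)+[.12],113.57-90)
```

```text
profile [(-136, 57), (-132, 57), (-128, 57), (-124, 57), (-120, 57), (-116, 57), (-112, 57), (-108, 57), (-104, 57), (-100, 57), (-96, 57), (-92, 57), (-88, 57), (-84, 57), (-80, 57), (-76, 57), (-72, 57), (-68, 57), (-64, 57), (-60, 57), (-56, 57), (-52, 50), (-48, 49), (-44, 51), (-40, 54), (-36, 55), (-32, 56), (-28, 56), (-24, 56), (-20, 54), (-16, 51), (-12, 47), (-8, 41), (-4, 46), (0, 51), (4, 54), (8, 55), (12, 56), (16, 56), (20, 56), (24, 54), (28, 52), (32, 48), (36, 43), (40, 57), (44, 57), (48, 57), (52, 57), (56, 57), (60, 57), (64, 57), (68, 56), (72, 52), (76, 53), (80, 53), (84, 38), (88, 37)]
40.45 [0.6133 0.0412 0.1249] [0.598354   0.22331797]
go [0.5984 0.2233 0.12  ] shift [ 0.2241 -0.0442  0.006 ] mm [179.2 -35.4   4.8] turn [ 1.000e-04  2.000e-04 -1.669e-01] rows 5
```

View pics/w7.png

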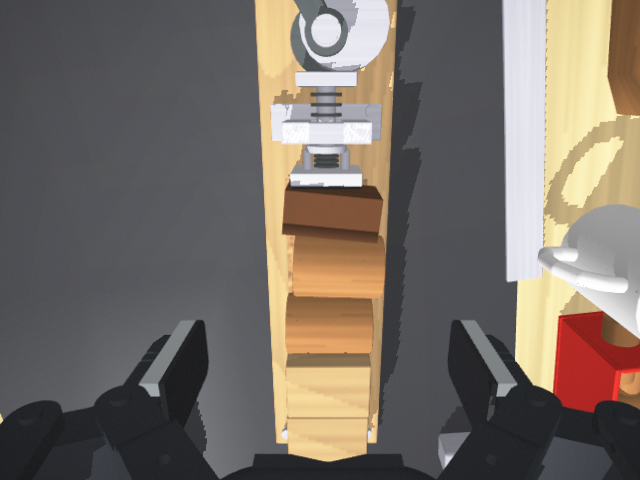

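Wrist view: the row is in place, but the chock at (332,210) twisted and slid back on release. Core 2 at (340,267) also looks shifted to +x. I'll measure each piece.

```bash
cat >> h.py <<'E'
def pieces(cam='wrist'):
    s=snap(cam);P=cloud(s);R,o,_=carr();q=P.reshape(-1,3);c=(q[:,:2]-o)@R*1000;z=q[:,2]*1000
    for n,y0,y1,zl,zh in(('p1',-132,-104,53,60),('p2',-90,-60,53,60),('c1',-42,-16,49,60),('c2',2,28,49,60),('chock',39,70,54.5,60)):
        m=(c[:,1]>y0)&(c[:,1]<y1)&(abs(c[:,0])<42)&(z>zl)&(z<zh)
        if m.sum()<30: print(n,'few');continue
        xs=[];
        r=cv2.minAreaRect(c[m].astype(np.float32));print(n,m.sum(),'x',np.percentile(c[m,0],[1,99]).round(1),'mid',np.percentile(c[m,0],[1,99]).mean().round(1),'rect',np.round(r[0],1),np.round(r[1],1),round(r[2],1),'z',np.percentile(z[m],[5,95]).round(1))
E
python3 -c "
from h import *
pieces()"
```

```text
p1 2262 x [-28.9  29.8] mid 0.5 rect [   0.4 -118. ] [28.  60.3] 89.9 z [55.8 57.7]
p2 2952 x [-28.2  30.5] mid 1.1 rect [  1.2 -75. ] [60.3 30. ] 0.0 z [55.8 57.8]
c1 2993 x [-27.5  31.1] mid 1.8 rect [  1.9 -29. ] [25.9 60.2] 90.0 z [52. 57.]
c2 3401 x [-21.2  37.3] mid 8.0 rect [ 7.9 15. ] [26.  60.4] 90.0 z [52.3 57. ]
chock 4299 x [-26.1  32.9] mid 3.4 rect [ 3.3 55.5] [28.6 60.1] 84.5 z [55.6 57.8]
```

```bash
python3 -c "
from h import *
go(list(c2w(.007,.0155))+[.02],carr()[2])"
```

```text
go [0.6179 0.0129 0.02  ] shift [-0.0346  0.0111  0.1297] mm [-27.7   8.9 103.7] turn [-0.0007  0.0002 -0.0002] rows 3
```

apply_moves --claw '[1,1,1,1,1]' --travel '[[-0.0346,0.011,0.03],[-0.0346,0.011,0.08],[-0.0346,0.011,0.125],[-0.0346,0.011,0.125],[-0.0346,0.011,0.125]]' --turn '[[0,0,0],[0,0,0],[0,0,0],[0,0,0],[0,0,0]]'

```text
t: 40.92
tcp_pos: [0.6155, 0.0137, 0.0209]
tool_rot: [0.746, 0.666, -0.003, -0.004]
force: [0.5, -0.2, 0.2]
finger_gap: 0.995
gripper_force: 0.0
```

apply_moves --claw '[1,1]' --travel '[[0,0,0],[0,0,0]]' --turn '[[0,0,0],[0,0,0]]'

```text
t: 41.08
tcp_pos: [0.6208, 0.0134, 0.0266]
tool_rot: [0.746, 0.666, 0.001, 0.001]
force: [-0.3, 0.7, -0.2]
finger_gap: 0.999
gripper_force: 0.0
```

```bash
python3 -c "
from h import *
st=manip.sense();print(w2c(st['tcp_pos']),st['tcp_pos'][2]);pieces()
go(list(c2w(.008,.0155))+[-.021],carr()[2])"
```

```text
[0.00982819 0.01633235] 0.026642197161856854
p1 few
p2 38 x [-28.5 -24.8] mid -26.6 rect [-26.6 -61.7] [3.3 3.9] 89.2 z [56.  57.3]
c1 6892 x [-27.2  31.1] mid 2.0 rect [  1.8 -29. ] [26.  60.2] 90.0 z [51.8 57. ]
c2 8422 x [-21.   37.2] mid 8.1 rect [ 8. 15.] [26.  60.2] 90.0 z [52.3 57. ]
chock 11737 x [-26.1  32.9] mid 3.4 rect [ 3.4 55.4] [28.7 60.5] 84.6 z [55.8 57.8]
go [ 0.6189  0.0128 -0.021 ] shift [-0.0011 -0.0028  0.0601] mm [-0.9 -2.2 48. ] turn [0.0014 0.0001 0.0002] rows 2
```

apply_moves --claw '[1,1,1,1,1]' --travel '[[-0.001,-0.002,0.02],[-0.001,-0.002,0.04],[-0.001,-0.002,0.055],[-0.001,-0.002,0.058],[-0.001,-0.002,0.058]]' --turn '[[0,0,0],[0,0,0],[0,0,0],[0,0,0],[0,0,0]]'

```text
t: 41.55
tcp_pos: [0.6175, 0.013, -0.0215]
tool_rot: [0.746, 0.666, -0.0, -0.0]
force: [-0.7, -1.5, 0.5]
finger_gap: 0.998
gripper_force: 0.0
```

apply_moves --claw '[-1,-1,-1,-1,-1]' --travel '[[0,0,0],[0,0,0],[0,0,0],[0,0,0],[0,0,0]]' --turn '[[0,0,0],[0,0,0],[0,0,0],[0,0,0],[0,0,0]]'

```text
t: 41.97
tcp_pos: [0.6185, 0.0128, -0.0204]
tool_rot: [0.746, 0.666, 0.001, 0.001]
force: [-0.4, -0.3, 6.4]
finger_gap: 0.696
gripper_force: 43.0
```

```bash
python3 -c "
from h import *
st=manip.sense();print(w2c(st['tcp_pos']),st['tcp_pos'][2],st['finger_gap'],st['gripper_force'],st['force'])
go(list(c2w(.00,.0165))+[-.020],carr()[2])"
```

```text
[0.0076025  0.01542868] -0.02040911278357091 0.6956824308077206 42.950482964515686 [-0.41825907 -0.33013242  6.4464729 ]
go [ 0.6111  0.0147 -0.02  ] shift [ 0.0013 -0.0095 -0.0005] mm [ 1.1 -7.6 -0.4] turn [0.0007 0.     0.    ] rows 1
```

apply_moves --claw '[-1,-1,-1,-1,-1]' --travel '[[0.0015,-0.003,-0.002],[0.0015,-0.006,-0.002],[0.0015,-0.009,-0.002],[0.0,-0.009,0],[-0.001,-0.009,0]]' --turn '[[0,0,0],[0,0,0],[0,0,0],[0,0,0],[0,0,0]]'

```text
t: 42.38
tcp_pos: [0.6096, 0.0144, -0.0204]
tool_rot: [0.746, 0.666, 0.001, -0.001]
force: [-1.3, 3.5, 8.4]
finger_gap: 0.697
gripper_force: 43.7
```

apply_moves --claw '[-1,-1,0.75,0.75,0.75]' --travel '[[0,0,0],[0,0,0],[0,0,0],[0,0,0],[0,0,0]]' --turn '[[0,0,0],[0,0,0],[0,0,0],[0,0,0],[0,0,0]]'

```text
t: 42.8
tcp_pos: [0.6099, 0.0128, -0.022]
tool_rot: [0.746, 0.666, -0.0, -0.0]
force: [-0.5, 0.5, 0.6]
finger_gap: 0.874
gripper_force: 0.0
```

apply_moves --claw '[0.9,0.9,0.9,0.9,0.9]' --travel '[[0,0,-0.02],[0,0,-0.05],[0,0,-0.08],[0,0,-0.08],[0,0,-0.08]]' --turn '[[0,0,0],[0,0,0],[0,0,0],[0,0,0],[0,0,0]]'

```text
t: 43.22
tcp_pos: [0.6113, 0.0125, 0.0434]
tool_rot: [0.746, 0.666, 0.001, 0.001]
force: [-0.5, -0.2, 0.1]
finger_gap: 0.953
gripper_force: 0.0
```

```bash
python3 -c "
from h import *
st=manip.sense();print(w2c(st['tcp_pos']),st['tcp_pos'][2]);pieces()
go(list(c2w(.0034,.0525))+[-.019],carr()[2])"
```

```text
[0.00044011 0.01439259] 0.043351861349108255
p1 few
p2 2923 x [-28.2  30.5] mid 1.2 rect [  1.2 -69.8] [19.6 60.5] 90.0 z [55.8 57.6]
c1 5989 x [-27.4  31.1] mid 1.9 rect [  1.8 -29. ] [60.1 26. ] 0.0 z [51.9 57. ]
c2 7185 x [-30.6  27.8] mid -1.4 rect [-1.6 15. ] [60.3 26. ] 0.0 z [52.4 57.1]
chock 9823 x [-26.   32.9] mid 3.4 rect [ 3.4 55.4] [28.5 60.3] 84.4 z [55.8 57.8]
go [ 0.6185  0.0501 -0.019 ] shift [0.0476 0.0052 0.0765] mm [38.1  4.2 61.2] turn [ 0.      0.     -0.0001] rows 2
```

apply_moves --claw '[1,1,1,1,1]' --travel '[[0.0512,0.0048,0],[0.0512,0.0048,0.02],[0.0512,0.0048,0.05],[0.0512,0.0048,0.07],[0.0512,0.0048,0.0745]]' --turn '[[0,0,0.031],[0,0,0.031],[0,0,0.031],[0,0,0.031],[0,0,0.031]]'

```text
t: 43.68
tcp_pos: [0.6147, 0.0537, -0.0218]
tool_rot: [0.777, 0.629, -0.003, -0.003]
force: [0.1, -0.2, -0.6]
finger_gap: 0.997
gripper_force: 0.0
```

apply_moves --claw '[1,1,1]' --travel '[[0,0,0],[0,0,0],[0,0,0]]' --turn '[[0,0,0],[0,0,0],[0,0,0]]'

```text
t: 43.93
tcp_pos: [0.6192, 0.0529, -0.0168]
tool_rot: [0.777, 0.629, 0.0, 0.0]
force: [0.7, -0.1, 0.1]
finger_gap: 0.998
gripper_force: 0.0
```

```bash
python3 -c "
from h import *
st=manip.sense();print(w2c(st['tcp_pos']),st['tcp_pos'][2],st['force']);
go(list(c2w(.0034,.0554))+[-.019],carr()[2]-5.6)"
```

```text
[0.00380247 0.05537697] -0.01679871306334523 [ 0.69094863 -0.05229088  0.05213829]
go [ 0.6188  0.053  -0.019 ] shift [-0.     -0.0005  0.0028] mm [-0.  -0.4  2.2] turn [ 0.0003 -0.      0.    ] rows 1
```

apply_moves --claw '[-1,-1,-1,-1,-1]' --travel '[[0,0,0.002],[0,0,0.002],[0,0,0.002],[0,0,0.002],[0,0,0.002]]' --turn '[[0,0,0],[0,0,0],[0,0,0],[0,0,0],[0,0,0]]'

```text
t: 44.35
tcp_pos: [0.6193, 0.053, -0.018]
tool_rot: [0.777, 0.629, 0.001, 0.001]
force: [-0.0, 0.1, 4.1]
finger_gap: 0.697
gripper_force: 44.2
```

apply_moves --claw '[-1,-1,-1,-1,-1]' --travel '[[-0.001,-0.0017,-0.001],[-0.003,-0.0032,-0.001],[-0.006,-0.0032,0],[-0.009,-0.0032,0],[-0.011,-0.0032,0]]' --turn '[[0,0,-0.015],[0,0,-0.031],[0,0,-0.031],[0,0,-0.031],[0,0,-0.031]]'

```text
t: 44.77
tcp_pos: [0.6152, 0.0458, -0.018]
tool_rot: [0.746, 0.666, 0.001, 0.0]
force: [0.1, 3.8, 5.4]
finger_gap: 0.696
gripper_force: 44.6
```

apply_moves --claw '[-1,-1,-1]' --travel '[[0,0,0],[0,0,0],[0,0,0]]' --turn '[[0,0,0],[0,0,0],[0,0,0]]'

```text
t: 45.02
tcp_pos: [0.6152, 0.0455, -0.018]
tool_rot: [0.746, 0.666, 0.001, 0.0]
force: [-0.3, 2.3, 5.4]
finger_gap: 0.695
gripper_force: 44.6
```

```bash
python3 -c "
from h import *
st=manip.sense();print(w2c(st['tcp_pos']),st['tcp_pos'][2],st['force'],st['gripper_force']);pieces()
go(list(c2w(0,.0465))+[-.019],carr()[2])"
```

```text
[0.00061422 0.04762879] -0.017986583471343992 [-0.33223932  2.28517223  5.37322637] 44.63310141116381
p1 few
p2 few
c1 few
c2 5779 x [-29.5  28.1] mid -0.7 rect [-1.1 21. ] [14.  60.1] 89.8 z [51.6 56.2]
chock 14604 x [-33.7  34.2] mid 0.3 rect [-0.  50.6] [23.6 84. ] 89.6 z [55.6 57.9]
go [ 0.6144  0.0445 -0.019 ] shift [-0.0014 -0.0008  0.0013] mm [-1.1 -0.6  1. ] turn [ 0.0006 -0.0003 -0.0004] rows 1
```

apply_moves --claw '[-1,-1,-1,-1,-1]' --travel '[[-0.001,-0.0005,0],[-0.002,-0.0005,0],[-0.002,-0.0005,0.0005],[-0.001,-0.0005,0.0005],[-0.001,-0.0005,0.0005]]' --turn '[[0,0,0],[0,0,0],[0,0,0],[0,0,0],[0,0,0]]'

```text
t: 45.48
tcp_pos: [0.6149, 0.0447, -0.018]
tool_rot: [0.746, 0.666, 0.001, 0.001]
force: [0.1, 1.5, 8.4]
finger_gap: 0.697
gripper_force: 45.8
```

apply_moves --claw '[0.6,0.6,0.6,0.6]' --travel '[[0,0,0],[0,0,0],[0,0,0],[0,0,0]]' --turn '[[0,0,0],[0,0,0],[0,0,0],[0,0,0]]'

```text
t: 45.82
tcp_pos: [0.6133, 0.0442, -0.0198]
tool_rot: [0.746, 0.666, -0.0, -0.0]
force: [-0.3, 0.8, -0.7]
finger_gap: 0.797
gripper_force: 0.0
```

```bash
python3 -c "
from h import *
st=manip.sense();print(w2c(st['tcp_pos']),st['tcp_pos'][2],st['force'],st['gripper_force'],st['finger_gap']);pieces()"
```

```text
[-0.00110775  0.04609563] -0.019797404053206943 [-0.31434848  0.77467355 -0.66398598] 0.0 0.7967941343418028
p1 few
p2 few
c1 few
c2 5894 x [-31.4  27.3] mid -2.1 rect [-2.1 21. ] [60.3 14.4] 0.6 z [52.  56.3]
chock 14991 x [-38.1  35.9] mid -1.1 rect [ 0.  50.4] [83.9 22.9] 0.0 z [55.5 57.9]
```

apply_moves --claw '[0.8,0.8,0.8,0.8,0.8]' --travel '[[0,0.001,0],[0,0.001,0],[0,0.001,-0.02],[0,0.001,-0.05],[0,0.001,-0.09]]' --turn '[[0,0,0],[0,0,0],[0,0,0],[0,0,0],[0,0,0]]'

```text
t: 46.28
tcp_pos: [0.6124, 0.0444, 0.0511]
tool_rot: [0.746, 0.666, -0.002, -0.002]
force: [0.8, -0.4, -0.2]
finger_gap: 0.901
gripper_force: 0.0
```

apply_moves --claw '[0.8,0.8,0.8,0.8]' --travel '[[0,0,-0.05],[0,0,-0.09],[0,0,-0.09],[0,0,-0.09]]' --turn '[[0,0,0],[0,0,0],[0,0,0],[0,0,0]]'

```text
t: 46.62
tcp_pos: [0.6164, 0.0441, 0.1272]
tool_rot: [0.746, 0.666, 0.002, 0.002]
force: [-1.1, -0.5, -0.7]
finger_gap: 0.898
gripper_force: 0.0
```

```bash
python3 -c "
from h import *
st=manip.sense();print(st['t'],w2c(st['tcp_pos']),st['tcp_pos'][2]);pieces();row()
go(list(c2w(-.036,.2224))+[.12],113.57-90)"
```

```text
46.6167 [0.00198378 0.04630506] 0.12724764163095997
p1 2174 x [-28.8  29.8] mid 0.5 rect [   0.4 -118. ] [28.  60.3] 90.0 z [55.7 57.7]
p2 2879 x [-28.2  30.4] mid 1.1 rect [  1.1 -75. ] [60.1 30. ] 0.0 z [55.8 57.7]
c1 2944 x [-27.5  31.1] mid 1.8 rect [  1.7 -29. ] [26. 60.] 90.0 z [51.9 57. ]
c2 3337 x [-31.4  27. ] mid -2.2 rect [-2.1 15. ] [60.1 26. ] 0.0 z [52.4 57.1]
chock 3310 x [-29.5  29.3] mid -0.1 rect [-0.1 50.2] [60.  22.4] 0.0 z [55.6 57.8]
profile [(-132, 56), (-128, 57), (-124, 57), (-120, 57), (-116, 57), (-112, 57), (-108, 57), (-104, 57), (-100, 57), (-96, 57), (-92, 57), (-88, 57), (-84, 57), (-80, 57), (-76, 57), (-72, 57), (-68, 57), (-64, 57), (-60, 57), (-56, 57), (-52, 50), (-48, 49), (-44, 51), (-40, 54), (-36, 55), (-32, 56), (-28, 56), (-24, 56), (-20, 54), (-16, 51), (-12, 47), (-8, 41), (-4, 49), (0, 51), (4, 54), (8, 55), (12, 56), (16, 56), (20, 56), (24, 54), (28, 52), (32, 57), (36, 57), (40, 57), (44, 57), (48, 57), (52, 57), (56, 57), (60, 42), (64, 13), (72, 52), (76, 53), (80, 53), (84, 38), (88, 38)]
go [0.5984 0.2233 0.12  ] shift [ 0.2202 -0.044   0.0049] mm [176.2 -35.2   4. ] turn [-6.000e-04 -1.000e-04 -1.667e-01] rows 5
```

The row is seated: the chock is square and its back is at about 61 mm. Now the lever.

apply_moves --claw '[0.3,0.3,0.3,0.3,0.3]' --travel '[[0.2202,-0.044,0],[0.2202,-0.044,0],[0.2202,-0.044,0],[0.2202,-0.044,0],[0.2202,-0.044,0]]' --turn '[[0,0,-0.033],[0,0,-0.066],[0,0,-0.1],[0,0,-0.133],[0,0,-0.167]]'

```text
t: 47.13
tcp_pos: [0.5964, 0.2285, 0.1221]
tool_rot: [0.544, 0.839, -0.001, -0.002]
force: [1.3, -0.6, 0.4]
finger_gap: 0.65
gripper_force: 0.0
```

apply_moves --claw '[0.3,0.3,0.3,0.3]' --travel '[[0,0,0],[0,0,0],[0,0,0],[0,0,0]]' --turn '[[0,0,0],[0,0,0],[0,0,0],[0,0,0]]'

```text
t: 47.47
tcp_pos: [0.5991, 0.2216, 0.1237]
tool_rot: [0.549, 0.836, -0.001, -0.001]
force: [0.3, -0.1, -0.4]
finger_gap: 0.655
gripper_force: 0.0
```

```bash
python3 -c "
from h import *
k=c2w(-.036,.2224);st=manip.sense();print(st['tcp_pos'],k)
s=snap('wrist');P=cloud(s);m=(np.hypot(P[...,0]-k[0],P[...,1]-k[1])<.025)&(P[...,2]>.088)&(P[...,2]<.105);q=P[m];print(len(q),(np.percentile(q,1,axis=0)+np.percentile(q,99,axis=0))/2)
go(list(k)+[.02],113.57-90)"
```

```text
[0.59909929 0.22156766 0.12370452] [0.598354   0.22331797]
913 [0.59787962 0.22393663 0.09316885]
go [0.5984 0.2233 0.02  ] shift [ 2.500e-03 -1.000e-04  1.301e-01] mm [ 2.00e+00 -1.00e-01  1.04e+02] turn [-0.0004 -0.     -0.0006] rows 3
```

apply_moves --claw '[0.3,0.3,0.3,0.3,0.3]' --travel '[[0.0025,0,0.04],[0.0025,0,0.08],[0.0025,0,0.115],[0.0025,0,0.128],[0.0025,0,0.128]]' --turn '[[0,0,0],[0,0,0],[0,0,0],[0,0,0],[0,0,0]]' --newtons 50

```text
t: 47.93
tcp_pos: [0.5963, 0.2234, 0.0193]
tool_rot: [0.548, 0.836, -0.002, -0.002]
force: [-0.4, 0.1, 0.4]
finger_gap: 0.651
gripper_force: 0.0
```

apply_moves --claw '[-1,-1,-1,-1,-1]' --travel '[[0,0,0],[0,0,0],[0,0,0],[0,0,0],[0,0,0]]' --turn '[[0,0,0],[0,0,0],[0,0,0],[0,0,0],[0,0,0]]'

```text
t: 48.35
tcp_pos: [0.5996, 0.2251, 0.0245]
tool_rot: [0.547, 0.837, 0.001, 0.001]
force: [-1.1, -1.6, 7.1]
finger_gap: 0.194
gripper_force: 48.8
```

apply_moves --claw '[-1,-1,-1]' --travel '[[0,0,0],[0,0,0],[0,0,0]]' --turn '[[0,0,0],[0,0,0],[0,0,0]]'

```text
t: 48.6
tcp_pos: [0.5997, 0.2251, 0.0244]
tool_rot: [0.547, 0.837, 0.001, 0.001]
force: [-1.4, -1.5, 6.4]
finger_gap: 0.197
gripper_force: 48.8
```

```bash
python3 -c "
from h import *
st=manip.sense();d=w2c(st['tcp_pos'])-[0,.16];R=Ro.from_quat(st['tool_rot']).as_matrix();print(st['tcp_pos'],d,np.degrees(np.arctan2(d[1],d[0])),np.hypot(*d),'toolx',np.degrees(np.arctan2(R[1,0],R[0,0]))-carr()[2],st['finger_gap'],st['gripper_force'],st['force'])"
```

```text
[0.59965453 0.22505154 0.0244466 ] [-0.03490171  0.06426826] 118.5047449943784 0.07313370708660845 toolx 120.07378046897402 0.19718882835341756 48.77705633640289 [-1.42004572 -1.48031518  6.40622275]
```

apply_moves --claw '[-1,-1,-1,-1,-1]' --travel '[[-0.0005,0.0094,0],[-0.002,0.0187,0],[-0.0044,0.0278,0],[-0.0078,0.0366,0],[-0.0121,0.045,0]]' --turn '[[0,0,0.0333],[0,0,0.0667],[0,0,0.1],[0,0,0.1333],[0,0,0.1667]]'

```text
t: 49.02
tcp_pos: [0.6364, 0.23, 0.0244]
tool_rot: [0.746, 0.666, 0.0, 0.001]
force: [-2.3, -4.4, 6.1]
finger_gap: 0.197
gripper_force: 48.8
```

apply_moves --claw '[-1,-1,-1,-1,-1]' --travel '[[-0.0005,0.0094,0],[-0.002,0.0187,0],[-0.0044,0.0278,0],[-0.0078,0.0366,0],[-0.0121,0.045,0]]' --turn '[[0,0,0.0333],[0,0,0.0667],[0,0,0.1],[0,0,0.1333],[0,0,0.1667]]'

```text
t: 49.43
tcp_pos: [0.6711, 0.2163, 0.0245]
tool_rot: [0.893, 0.45, 0.0, 0.001]
force: [-2.4, -2.1, 7.4]
finger_gap: 0.198
gripper_force: 48.8
```

apply_moves --claw '[-1,-1,-1,-1,-1]' --travel '[[-0.0005,0.0094,0],[-0.002,0.0187,0],[-0.0044,0.0278,0],[-0.0078,0.0366,0],[-0.0121,0.045,0]]' --turn '[[0,0,0.0333],[0,0,0.0667],[0,0,0.1],[0,0,0.1333],[0,0,0.1667]]'

```text
t: 49.85
tcp_pos: [0.6943, 0.1877, 0.0244]
tool_rot: [0.979, 0.204, 0.001, 0.001]
force: [-1.3, -0.5, 5.8]
finger_gap: 0.198
gripper_force: 48.7
```

apply_moves --claw '[-1,-1,-1]' --travel '[[0,0,0],[0,0,0],[0,0,0]]' --turn '[[0,0,0],[0,0,0],[0,0,0]]'

```text
t: 50.1
tcp_pos: [0.6949, 0.1864, 0.0245]
tool_rot: [0.979, 0.205, 0.001, 0.001]
force: [-0.8, -4.8, 5.9]
finger_gap: 0.194
gripper_force: 48.9
```

```bash
python3 -c "
from h import *
st=manip.sense();d=w2c(st['tcp_pos'])-[0,.16];R=Ro.from_quat(st['tool_rot']).as_matrix();print(st['tcp_pos'],d,np.degrees(np.arctan2(d[1],d[0])),np.hypot(*d),'toolx',np.degrees(np.arctan2(R[1,0],R[0,0]))-carr()[2],st['finger_gap'],st['gripper_force'],st['force'])
go(list(c2w(.072,.16))+[st['tcp_pos'][2]],carr()[2]-90)"
```

```text
[0.6949329  0.18642674 0.02448435] [0.06410173 0.03655255] 29.69296567209947 0.07379106403203754 toolx 30.10880596089814 0.19412801758768222 48.8702130317688 [-0.75497486 -4.82000506  5.8943174 ]
go [0.6987 0.1492 0.0245] shift [-0.0144  0.0445  0.0001] mm [-11.5  35.6   0.1] turn [ 0.0008 -0.001   0.1673] rows 5
```

apply_moves --claw '[-1,-1,-1,-1,-1]' --travel '[[-0.0005,0.0094,0],[-0.002,0.0187,0],[-0.0044,0.0278,0],[-0.0078,0.0366,0],[-0.0125,0.045,0]]' --turn '[[0,0,0.0333],[0,0,0.0667],[0,0,0.1],[0,0,0.1333],[0,0,0.1667]]'

```text
t: 50.52
tcp_pos: [0.7015, 0.1529, 0.0246]
tool_rot: [0.998, -0.057, 0.004, -0.001]
force: [3.3, 4.9, 3.5]
finger_gap: 0.193
gripper_force: 49.1
```

apply_moves --claw '[-1,-1,-1,-1]' --travel '[[0,0,0],[0,0,0],[0,0,0],[0,0,0]]' --turn '[[0,0,0],[0,0,0],[0,0,0],[0,0,0]]'

```text
t: 50.85
tcp_pos: [0.7012, 0.1513, 0.0245]
tool_rot: [0.999, -0.055, 0.003, -0.0]
force: [2.5, 0.2, 5.7]
finger_gap: 0.194
gripper_force: 49.5
```

```bash
python3 -c "
from h import *
st=manip.sense();d=w2c(st['tcp_pos'])-[0,.16];R=Ro.from_quat(st['tool_rot']).as_matrix();print(st['tcp_pos'],d,np.degrees(np.arctan2(d[1],d[0])),np.hypot(*d),'toolx',np.degrees(np.arctan2(R[1,0],R[0,0]))-carr()[2],st['finger_gap'],st['gripper_force'],st['force'])
go(list(c2w(.072,.16))+[st['tcp_pos'][2]],carr()[2]-90)"
```

```text
[0.70120714 0.15125619 0.0245035 ] [0.07427383 0.00230548] 1.7779057028254481 0.07430960671599345 toolx 0.1709876441574023 0.19382226093442273 49.464492201805115 [2.5224416  0.20652721 5.68998822]
go [0.6987 0.1492 0.0245] shift [-0.0029  0.0029 -0.    ] mm [-2.3  2.3 -0. ] turn [-0.0003 -0.0019  0.001 ] rows 1
```

apply_moves --claw '[-1,-1,-1]' --travel '[[-0.001,0.0012,0],[-0.001,0.0012,0],[-0.001,0.0012,0]]' --turn '[[0,0,0.002],[0,0,0.002],[0,0,0.002]]'

```text
t: 51.1
tcp_pos: [0.7013, 0.1512, 0.0245]
tool_rot: [0.998, -0.058, 0.004, -0.001]
force: [5.0, 3.8, 4.5]
finger_gap: 0.196
gripper_force: 49.4
```

apply_moves --claw '[0.1,0.1,0.1,0.1,0.1]' --travel '[[0,0,0],[0,0,0],[0,0,0],[0,0,-0.03],[0,0,-0.07]]' --turn '[[0,0,0],[0,0,0],[0,0,0],[0,0,0],[0,0,0]]'

```text
t: 51.52
tcp_pos: [0.693, 0.1495, 0.0738]
tool_rot: [0.998, -0.059, -0.006, 0.001]
force: [-0.4, 0.2, 0.2]
finger_gap: 0.548
gripper_force: 0.0
```

apply_moves --claw '[1,1,1,1,1]' --travel '[[0,0,-0.05],[0,0,-0.1],[0,0,-0.15],[0,0,-0.2],[0,0,-0.2]]' --turn '[[0,0,0],[0,0,0],[0,0,0],[0,0,0],[0,0,0]]'

```text
t: 51.93
tcp_pos: [0.7024, 0.1503, 0.2485]
tool_rot: [0.998, -0.059, 0.008, -0.001]
force: [1.9, 0.4, 1.9]
finger_gap: 1.003
gripper_force: 0.0
```

```bash
python3 -c "
from h import *
k=c2w(.072,.16);st=manip.sense();print(st['t'],st['tcp_pos'],k)
s=snap('wrist','w8.png');np.savez('w8.npz',**s);P=cloud(s);R,o,_=carr();c=(P[...,:2]-o)@R
m=(np.hypot(P[...,0]-k[0],P[...,1]-k[1])<.025)&(P[...,2]>.09)&(P[...,2]<.105);q=c[m];print('knob',len(q),(np.percentile(q,1,axis=0)+np.percentile(q,99,axis=0))/2)
m=(c[...,0]>.02)&(c[...,0]<.058)&(abs(c[...,1]-.16)<.02)&(abs(P[...,2]-.053)<.004);q=c[m];print('lever',len(q),np.polyfit(q[:,0],q[:,1],1) if len(q)>20 else 0, q[:,1].min(),q[:,1].max())
m=(abs(c[...,0])<.02)&(abs(c[...,1]-.16)<.02)&(P[...,2]>.058)&(P[...,2]<.075);q=c[m];print('cap',len(q),(q.min(0)+q.max(0))/2)
"
```

```text
51.9333 [0.70237837 0.15025643 0.24847296] [0.69868951 0.14921976]
knob 375 [0.07289844 0.16212322]
lever 502 [0.02370201 0.16003461] 0.15401046199093524 0.16812202469766416
cap 187 [0.0010134  0.15933637]
```

View pics/w8.png

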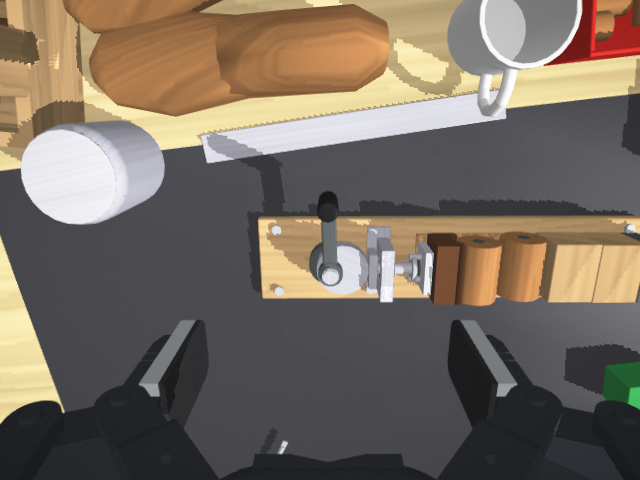

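Wrist view: the lever at (330,240) stands square to the row, and the pad at (425,268) bears on the chock. I'll take one settled check of the lever angle and the row.

apply_moves --claw '[1,1,1,1]' --travel '[[0,0,0],[0,0,0],[0,0,0],[0,0,0]]' --turn '[[0,0,0],[0,0,0],[0,0,0],[0,0,0]]'

```text
t: 52.32
tcp_pos: [0.6964, 0.1499, 0.2357]
tool_rot: [0.998, -0.059, -0.002, 0.0]
force: [-0.0, -0.3, -1.9]
finger_gap: 0.998
gripper_force: 0.0
```

```bash
python3 -c "
from h import *
k=c2w(.072,.16)
s=snap('wrist');P=cloud(s);R,o,_=carr();c=(P[...,:2]-o)@R
m=(np.hypot(P[...,0]-k[0],P[...,1]-k[1])<.025)&(P[...,2]>.09)&(P[...,2]<.105);q=c[m];print('knob',len(q),(np.percentile(q,1,axis=0)+np.percentile(q,99,axis=0))/2)
m=(c[...,0]>.02)&(c[...,0]<.058)&(abs(c[...,1]-.16)<.015)&(abs(P[...,2]-.053)<.003);q=c[m]
b=np.round(q[:,0]*200);mid=[(k/200,(q[b==k,1].min()+q[b==k,1].max())/2) for k in np.unique(b) if (b==k).sum()>15];print(np.round(mid,4));mid=np.array(mid);print('deg',np.degrees(np.arctan(np.polyfit(mid[:,0],mid[:,1],1)[0])))
# bed long edge direction
hsv=cv2.cvtColor(s['pixels'],cv2.COLOR_RGB2HSV);E=[]
for u in range(275,300,5):
    col=np.where((hsv[:,u,1]>60)&(hsv[:,u,2]>110)&(np.arange(480)>205)&(np.arange(480)<310))[0];E.append(w2c(plane(s,[u,col[-1]+.5],.012)[0]))
for u in range(340,630,20):
    col=np.where((hsv[:,u,1]>60)&(hsv[:,u,2]>110)&(np.arange(480)>205)&(np.arange(480)<310))[0];E.append(w2c(plane(s,[u,col[-1]+.5],.012)[0]))
E=np.array(E);print('edge slope deg',np.degrees(np.arctan(np.polyfit(E[:,1],E[:,0],1)[0])),E[::4].round(4))
pieces();
m=(abs(c[...,0])<.018)&(c[...,1]>.05)&(c[...,1]<.1)&(P[...,2]>.048)&(P[...,2]<.06);h,e=np.histogram(c[m][:,1]*1000,bins=np.arange(50,100,2));print(list(zip(e[:-1].tolist(),h.tolist())))
"
```

```text
knob 410 [0.07298454 0.16166355]
[[0.02   0.1608]
 [0.025  0.1608]
 [0.03   0.1608]
 [0.035  0.1607]
 [0.04   0.1607]
 [0.045  0.1611]
 [0.05   0.1611]]
deg 0.6053682417991384
edge slope deg 1.9750880913950286 [[-0.0442  0.2161]
 [-0.0443  0.195 ]
 [-0.0438  0.0842]
 [-0.0549 -0.0018]
 [-0.051  -0.0873]]
p1 1588 x [-28.3  30.9] mid 1.3 rect [   1.1 -118. ] [60.4 27.9] 0.1 z [55.4 58. ]
p2 1936 x [-27.9  31.6] mid 1.9 rect [  1.5 -75. ] [30.  60.9] 90.0 z [55.5 57.9]
c1 1724 x [-26.9  32.3] mid 2.7 rect [  2.3 -29. ] [25.9 60.7] 89.9 z [51.7 57.1]
c2 1757 x [-30.6  28.4] mid -1.1 rect [-1.6 15. ] [26.  60.7] 90.0 z [51.4 57.2]
chock 1377 x [-28.8  30.3] mid 0.8 rect [ 0.8 54.1] [30.1 60.3] 89.8 z [55.4 58. ]
[(50, 80), (52, 81), (54, 78), (56, 73), (58, 127), (60, 74), (62, 72), (64, 79), (66, 77), (68, 102), (70, 0), (72, 0), (74, 1), (76, 2), (78, 3), (80, 0), (82, 0), (84, 0), (86, 0), (88, 0), (90, 0), (92, 0), (94, 0), (96, 0)]
```

```bash
python3 -c "
from h import *
print(manip.sign_off())"
```

```text
the job is handed in; nothing more can be done
None
```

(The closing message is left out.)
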